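# Let a coffee roaster down onto its foot pad with a toe jack

## Task

The drive end of the coffee roaster is held up on a toe jack, and the raised foot nearest the robot still lacks its rubber pad. Lay the loose square rubber pad flat under that bare foot, squared up with the machine and with the foot over its middle; then crack the jack's release valve just enough that the machine comes down slowly under its own weight onto the pad, at about 1 cm a second or less. Once it stands on its feet, open the valve further so that the jack's toe drops right down, then turn the valve fully shut and let go, leaving the other things on the bench where they lie.

Things in the scene. Friction and masses are not known exactly. Their poses are not given: they have to be found in the camera images.
- bare_foot (a point): Centre of the flat underside of the roaster's raised bare foot, the one nearest the robot: conical steel, 40 mm across below, 45 mm tall, its underside about 36 mm above the bench at the start (21 mm above a pad laid there). Axes are the roaster's and tip with it: y into the machine, square to its drive-end face; x along that face, from this foot towards the jack and the far foot; z up.
- roaster_seat: Where the roaster stands: origin on the bench under the middle of its drive-end face, same yaw as the roaster, y into the machine. Black cabinet x +-180, y 0 to 560 mm, underside 60 mm above the bench when level (83 at the drive end now), 200 tall; steel drum above. The bare foot is at x -145, y 30. A motor 92 mm across juts 88 mm from that face at x 20, 325 mm up. The other feet have fixed pads.
- pad_center (a point): Centre, half-way up, of the loose pad: a square ribbed black rubber pad, 60 x 60 mm and 15 mm thick, about 0.12 kg, lying flat on the bench. Its x and y axes run along its sides, z up. It may be turned any way; all four sides are alike.
- pad: The same loose pad; origin in the middle of its underside.
- valve_wing (a point): Centre of the wing handle of the jack's release valve, on the stem's axis, about 96 mm above the bench. z points outwards along the stem, which leans 35 degrees from vertical, away from the machine. The wing is a steel plate 48 mm long (y), 10 thick (x), 16 tall (z) on a 10 mm stem; 38 mm below its centre along the stem begins the jack. At valve 0 its y axis points up the slope, to the machine.
- jack_valve (a joint): Release valve angle, rad: 0 shut (start), grows anticlockwise seen looking down on the wing, stop at 1.5. Takes 0.2 to 0.4 N m, stays where left. Under load the toe begins to sink somewhere from 0.2 to 0.6, by the machine's unknown weight; each further 0.1 rad adds about 5 mm/s. With the machine's weight off, it moves (return spring) only beyond about 0.95, briskly at 1.2.
- jack_ram (a joint): How far the jack's ram and toe have come down, m: 0 at the start, the roaster lands at about 0.022, and 0.030 is the lower stop, with the toe 8 mm clear of the machine. It holds while the valve is shut.
- jack: Toe jack, grey steel, fixed; origin on the bench under its cylinder, y to the machine, z up. In mm: base x +-65, y -150 to 40, 14 thick, prongs on to y 100; cylinder 64 across with a claw to y 52, top 225 up; pump block x +-33, y -96 to -32, 56 tall; upright lever socket 29 across, its top 190 up at (22, -75). The wing's centre is at (-12, -115, 96). The toe reaches under the machine.
- pump_lever_center (a point): Centre of the jack's pump lever, a bystander: a steel bar with a rubber grip, 22 mm across, 300 mm long (along its x), lying on the bench behind the jack.
- sample_tin_center (a point): Centre of a bystander: an upright aluminium tin, 72 mm across, 110 mm tall.
- cupping_bowl_center (a point): Centre of a bystander: a white ceramic bowl, 100 mm across, 55 mm tall.
- spanner_grip (a point): Grip of a bystander: a steel spanner 200 mm long lying on the bench.
Not all that is in view belongs to the job. Leave any purple or red look-alike of the pad alone.

How it is judged:
By the outcome, as a careful person would: the job done as asked, in the order asked, and still so for the second after the job is handed in, with the robot touching nothing.
It also fails if it takes over 72 s, if anything falls off the work surface, if the arm or the gripper's body presses on something with over 40 N, if the wrist force passes 120 N, or if a joint passes its speed limit or range.

## Robot

A 6-joint arm with a two-finger parallel gripper is mounted at the origin on the work surface. World frame = base frame: x ahead of the robot, y to its left, z up, the work surface at z = 0. Lengths are in mm, angles in degrees, forces in N, time in s.
With the tool pointing down it reaches from about 300 to 850 mm from the base axis. Payload 4.2 kg.
Tool frame: the origin (TCP) lies on the front face of the gripper's body, between the roots of the fingers; the fingertips stand 78 mm ahead of it and the grasp point (between the pads) lies 60 mm ahead of it; x points along the fingers, y is the direction in which the jaws open and shut, and the axes are right-handed (so a half turn about x gives the same grasp; the last joint's range is limited). The gripper opens to 91 mm and grips with 3 to 60 N. Pads are 32 mm wide; open, the fingers measure 118 mm over their backs; the gripper's body (76 mm by 178 mm) begins 60 mm behind the grasp point.
Start: joints at [63.312, 18.312, 89.639, -0, 72.044, -1.146], TCP at [247.93, 518.812, 292.276] pointing down, gripper open.
Joint ranges: [-177.97, 177.97], [-48.28, 115.42], [12.27, 149.76], [-77.06, 257.06], [2.81, 150.46], [-146.56, 146.56]. Speed limits (degrees/s): [147.25, 147.25, 180, 180, 180, 180].

## Interface

Orientations are given as [roll, pitch, yaw] about the fixed x, y, z axes, in that order (R = Rz(yaw) Ry(pitch) Rx(roll)).
In Python, from workcell import status, viewer, env gives the robot as it stands. The module is installed in compiled form; this text tells all that it offers.
- The arm moves only by the tool move_arm, never from a script. Its argument "moves" is a list of rows, each a list of 3 entries, a list of its own where there are three numbers: the shift along the tool's x, y, z in cm, then the turn about the tool's x in rad, then the gripper's target within -1 to 1 (fully open at 1, half-way at 0, shut at -1). A call has 1 to 20 rows; each row is the pose to reach, as a shift and turn from the pose commanded when the call began, along the tool's axes at that moment; what a row does not reach only later rows make up. A row lasts 1/8 s, in which the tool goes at most 62.5 mm and 10.7 degrees, less where a joint would pass 70% of its speed; a pose out of reach is approached as far as the arm can. A call with a gripper value outside its range is refused whole. The fingers move at their own pace and stop on an object; "force" is the grip in N (left out, the last holds). Time passes only in rows, so rows that repeat a pose let the fingers close. It gives the time, the measured TCP pose, the force and the opening at its end, in the units of the state.
- status.state(): the state, without advancing time (a new reading comes with each control period).
- viewer.grab_frame(name): name is "scene" or "side" or "wrist"; returns the picture (420x560x3 uint8, red, green, blue); there is no depth.
- viewer.get_calibration(name): a dict with "camera_matrix" (3x3 intrinsics, pixels), "D" ([k1, k2, p1, p2, k3] as OpenCV has them; the pictures are not rectified), "eye" and "rotation" of the camera in the world. Camera axes: x right, y down, z forward; pixel columns grow to the right and rows downward; lengths in mm; the calibration is good to about 2 mm. A picture is of the moment at which its call begins: read the wrist's pose just before it. get_calibration takes no time and is no camera call; for the wrist camera it gives the pose at the moment of the call.
- env.job_done(): hands the job in, once; it reports no verdict.
The state is a dict: "time_s": time; "qpos": joint angles; "qvel": joint speeds; "effort": joint torques, N m; "ee_pos": TCP position; "ee_rot": TCP orientation; "force": force on the tool from outside, world axes, zero at the start; "torque": the same for the moment, N m; "gripper_width": finger opening in mm.
Only numpy, scipy, OpenCV 4.12 (cv2) and the standard library are available. Lean on these libraries where they do the work, as an engineer would, in place of code of your own. Each camera call takes 0.05 s, during which the arm holds its last target.

## Working session

There is one attempt and no reset: what is moved stays moved. The work goes in short steps, Python scripts to look and compute and a tool call to move; the robot and the scene stay as the last step left them, time stands still between calls to the robot, and variables do not carry over. Pictures are saved under pics/ and viewed, and the job is handed in when it is done.

Besides the shell and the picture viewer there is one more tool, called as name([rows], argument=value, ...), one row to a line, values as JSON. move_arm: Moves the arm, as the interface text tells. Its arguments: {"type":"object","properties":{"moves":{"type":"array","items":{"type":"array"}},"force":{"type":"number"}},"required":["moves"]}

```bash
mkdir -p pics; ls; python3 - <<'E'
from workcell import status, viewer, env
import cv2
print(status.state())
for n in ("scene","side","wrist"):
    c=viewer.get_calibration(n); print(n,c)
    cv2.imwrite(f"pics/{n}0.png",cv2.cvtColor(viewer.grab_frame(n),cv2.COLOR_RGB2BGR))
E
```

```text
pics
{'time_s': 0.0, 'qpos': array([ 6.33087992e+01,  1.83523316e+01,  8.97076425e+01, -9.21094901e-04,
        7.20424250e+01, -1.14379232e+00]), 'qvel': array([-0.02671817,  0.05257148,  0.03070624,  0.01717491, -0.02417473,
       -0.08224975]), 'effort': array([ 7.74840373e-04, -4.12462807e+01, -2.31967646e+01,  7.26640876e-02,
        4.57542110e-02, -1.58470480e-04]), 'ee_pos': array([247.79154855, 518.46055081, 291.40484776]), 'ee_rot': array([ -90.6538118 ,   89.89759714, -116.20093548]), 'force': array([ 0.678505  , -0.07500925, -0.42025627]), 'torque': array([-0.02967395,  0.01113412, -0.01188605]), 'gripper_width': 91.11923561852079}
scene {'camera_matrix': array([[535.96419835,   0.        , 287.74221967],
       [  0.        , 535.96419835, 207.22344066],
       [  0.        ,   0.        ,   1.        ]]), 'D': array([-0.04130401,  0.        ,  0.        ,  0.        ,  0.        ]), 'eye': array([1363.09766443, -816.33888651,  999.08021574]), 'rotation': array([-132.98471676,   -0.31828165,   48.92259328])}
side {'camera_matrix': array([[409.24205848,   0.        , 289.32099306],
       [  0.        , 409.24205848, 216.05487785],
       [  0.        ,   0.        ,   1.        ]]), 'D': array([-0.10872697,  0.        ,  0.        ,  0.        ,  0.        ]), 'eye': array([ 170.73769724, -805.69427819,  928.85565993]), 'rotation': array([-136.65861205,    0.91226738,  -31.92098698])}
wrist {'camera_matrix': array([[354.26515306,   0.        , 273.82616557],
       [  0.        , 354.26515306, 210.53357031],
       [  0.        ,   0.        ,   1.        ]]), 'D': array([-0.06866046,  0.        ,  0.        ,  0.        ,  0.        ]), 'eye': array([184.63702372, 548.73380047, 384.69519564]), 'rotation': array([1.65551857e+02, 1.59041389e-01, 6.45413835e+01])}
```

View pics/scene0.png

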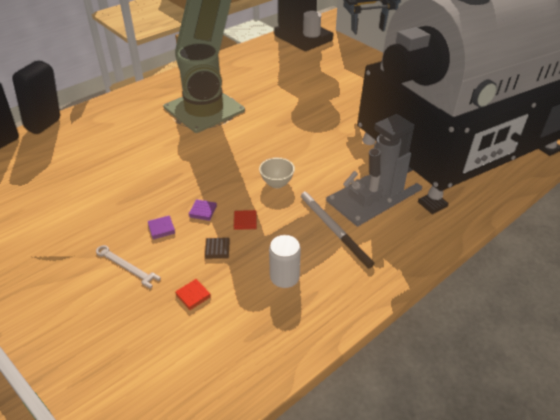

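View pics/side0.png

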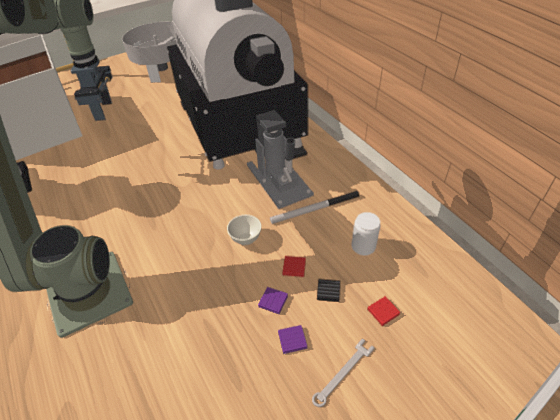

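View pics/wrist0.png

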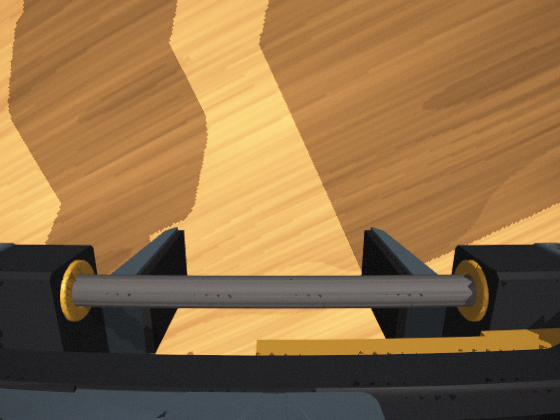

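```bash
cat > h.py <<'E'
import numpy as np, cv2
from scipy.spatial.transform import Rotation as R
from workcell import status, viewer, env
def grab(n,f=None):
    c=viewer.get_calibration(n); im=cv2.cvtColor(viewer.grab_frame(n),cv2.COLOR_RGB2BGR)
    if f: cv2.imwrite(f"pics/{f}.png",im); np.save(f"pics/{f}.npy",np.array([c],dtype=object),allow_pickle=True)
    return c,im
def Rc(c): return R.from_euler('xyz',c['rotation'],degrees=True).as_matrix()
def ray(c,uv):
    p=cv2.undistortPoints(np.array([[uv]],float),c['camera_matrix'],c['D'])[0,0]
    return c['eye'],Rc(c)@np.array([p[0],p[1],1])
def onz(c,uv,z):
    e,d=ray(c,uv); return e+d*(z-e[2])/d[2]
def tri(c1,u1,c2,u2):
    e1,d1=ray(c1,u1);e2,d2=ray(c2,u2)
    s=np.linalg.lstsq(np.c_[d1,-d2],e2-e1,rcond=None)[0]
    a=e1+d1*s[0];b=e2+d2*s[1]; return (a+b)/2,np.linalg.norm(a-b)
def proj(c,P):
    P=np.atleast_2d(np.array(P,float)); m=Rc(c).T
    rv=cv2.Rodrigues(m)[0]; t=-m@c['eye']
    return cv2.projectPoints(P,rv,t,c['camera_matrix'],c['D'])[0][:,0]
def crop(src,dst,x,y,w,h,s):
    im=cv2.imread(f"pics/{src}.png")[y:y+h,x:x+w]
    cv2.imwrite(f"pics/{dst}.png",cv2.resize(im,None,fx=s,fy=s,interpolation=cv2.INTER_CUBIC))
E
python3 - <<'E'
from h import *
crop("scene0","s_pad",140,180,140,105,5)
crop("scene0","s_jack",320,110,150,110,5)
crop("side0","d_jack",180,90,150,112,5)
crop("side0","d_pad",270,250,140,90,5)
E
```

```text
(no output)
```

View pics/s_pad.png

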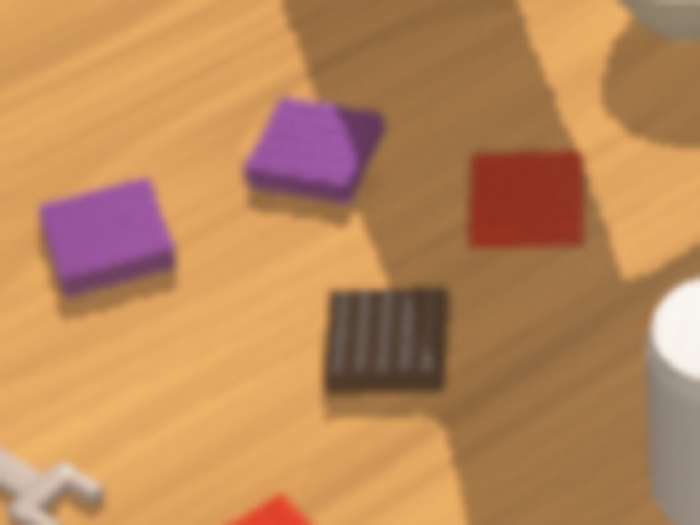

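View pics/s_jack.png

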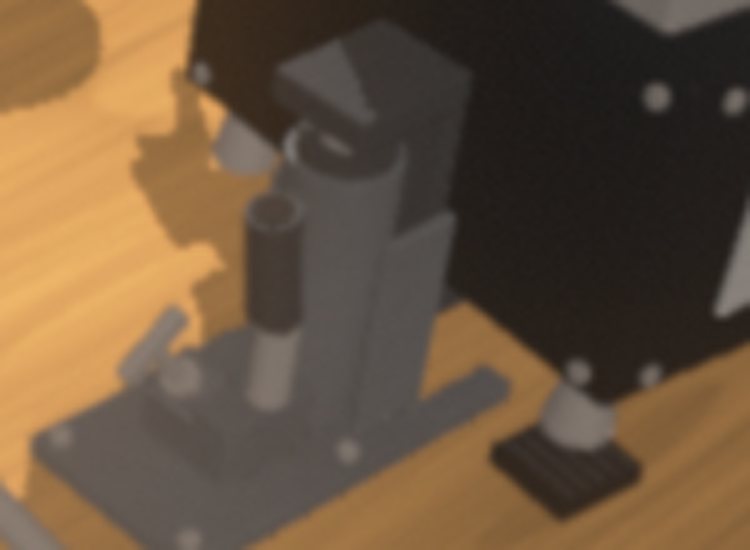

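View pics/d_jack.png

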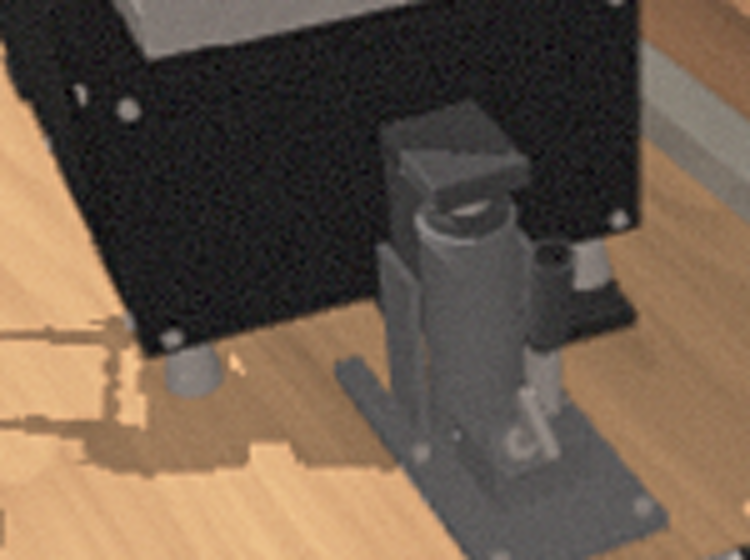

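View pics/d_pad.png

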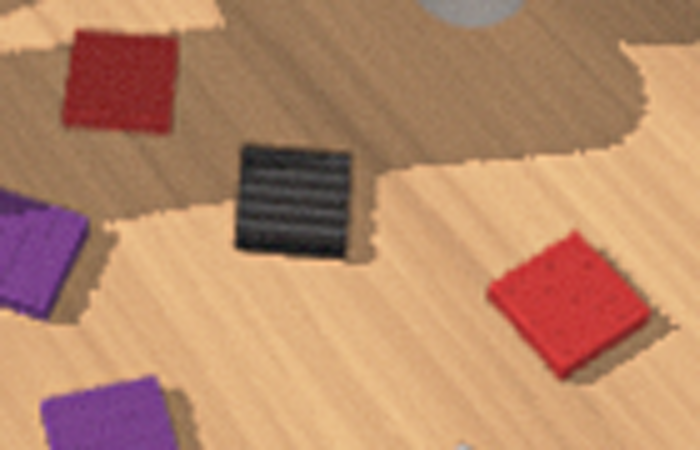

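```bash
cat > m.py <<'E'
from h import *
S=viewer.get_calibration("scene"); D=viewer.get_calibration("side")
s=lambda o,p:(o[0]+p[0]/5,o[1]+p[1]/5)
sp=(140,180);sj=(320,110);dj=(180,90);dp=(270,250)
print("pad S");a=np.array([onz(S,s(sp,p),15) for p in [(331,290),(447,288),(444,376),(328,377)]]);print(a.round(0),a.mean(0))
b=np.array([onz(D,s(dp,p),15) for p in [(243,146),(351,152),(346,247),(237,240)]]);print(b.round(0),b.mean(0))
for q in(a,b):
  for i in range(4): d=q[(i+1)%4]-q[i]; print(np.hypot(*d[:2]).round(1),np.degrees(np.arctan2(d[1],d[0])).round(1))
T={'wing':((153,345),(538,425)),'socket':((275,208),(553,255)),'cabL':((188,72),(147,355)),'cabR':((605,402),(640,228)),'footL':((245,165),(193,388)),'footR':((578,430),(592,285))}
P={}
for k,(x,y) in T.items():
  P[k],e=tri(S,s(sj,x),D,s(dj,y)); print(k,P[k].round(1),e.round(1))
d=P['cabR']-P['cabL'];print(d,np.degrees(np.arctan2(d[1],d[0])))
E
python3 m.py
```

```text
pad S
[[ 522. -350.   15.]
 [ 559. -305.   15.]
 [ 607. -342.   15.]
 [ 570. -385.   15.]] [ 564.47700442 -345.6040705    15.        ]
[[ 557. -306.   15.]
 [ 604. -341.   15.]
 [ 566. -387.   15.]
 [ 521. -353.   15.]] [ 562.15788741 -346.76344214   15.        ]
58.8 50.6
59.9 -38.0
57.0 -130.1
59.3 143.8
57.9 -36.6
59.5 -129.1
56.4 142.9
59.0 52.4
wing [662.6  19.2  96.9] 0.6
socket [699.1  57.9 188. ] 1.4
cabL [490.5 229.1  86.7] 0.3
cabR [840.5 172.7  85.7] 4.2
footL [525.2 251.4  26.8] 0.0
footR [815.6 197.4  32.8] 7.9
[349.98970646 -56.40985536  -0.97675341] -9.155949156893701
```

```bash
python3 - <<'E'
from h import *
st=status.state(); Rt=R.from_euler('xyz',st['ee_rot'],degrees=True).as_matrix(); p=st['ee_pos']
print(Rt.round(3), st['time_s'])
for n in("wrist","side","scene"):
    c=viewer.get_calibration(n); im=cv2.imread(f"pics/{n}0.png")
    for x,col in((0,(0,255,0)),(-40,(255,0,0))):
        q=np.array([[x,-89,-38],[x,89,-38],[x,89,38],[x,-89,38]])
        uv=proj(c,(Rt@q.T).T+p)
        cv2.polylines(im,[uv.astype(int)],True,col,1)
    for sy in(-1,1):
        q=np.array([[78,sy*45.5,-16],[78,sy*45.5,16],[78,sy*59,16],[78,sy*59,-16]])
        cv2.polylines(im,[proj(c,(Rt@q.T).T+p).astype(int)],True,(0,0,255),1)
    if n=="side": im=cv2.resize(im[30:150,30:170],None,fx=5,fy=5,interpolation=cv2.INTER_CUBIC)
    if n=="scene": im=cv2.resize(im[0:110,300:440],None,fx=5,fy=5,interpolation=cv2.INTER_CUBIC)
    cv2.imwrite(f"pics/b_{n}.png",im)
E
```

```text
[[-0.001  0.431  0.902]
 [-0.001  0.902 -0.431]
 [-1.    -0.001  0.   ]] 0.15
```

View pics/b_wrist.png

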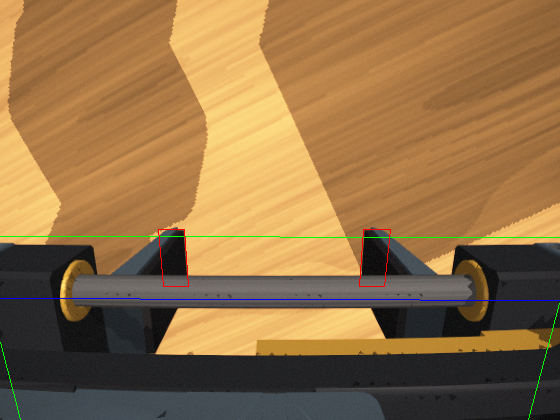

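View pics/b_side.png

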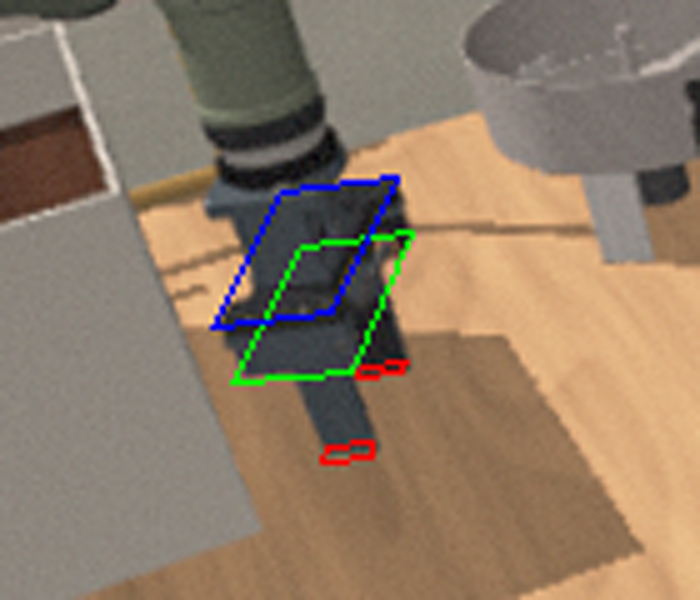

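move_arm([
  [[-90,0,0],0,1],
  [[-90,0,0],0,1],
  [[-90,0,0],0,1],
  [[-90,0,0],0,1],
  [[-90,0,0],0,1],
  [[-90,0,0],0,1],
  [[-90,0,0],0,1],
  [[-90,0,0],0,1],
  [[-90,0,0],0,1],
  [[-90,0,0],0,1],
  [[-90,0,0],0,1],
  [[-90,0,0],0,1],
])

```text
time_s: 1.65
ee_pos: [172.0, 359.2, 801.6]
ee_rot: [93.4, 89.5, 67.9]
force: [-0.2, 0.0, 0.1]
gripper_width: 91.4
```

```bash
python3 - <<'E'
from h import *
st=status.state(); print(st['qpos'].round(2)); Rt=R.from_euler('xyz',st['ee_rot'],degrees=True).as_matrix();print(Rt.round(4),st['ee_pos'],st['time_s'])
E
```

```text
[ 6.2730e+01  1.6780e+01  1.2340e+01  9.0000e-02  1.5037e+02 -1.6500e+00]
[[ 3.300e-03  4.312e-01  9.022e-01]
 [ 8.100e-03  9.022e-01 -4.312e-01]
 [-1.000e+00  8.800e-03 -5.000e-04]] [172.01624756 359.20290237 801.55493901] 1.65
```

move_arm([
  [[-200,0,0],0,1],
  [[-200,0,0],0,1],
  [[-200,0,0],0,1],
  [[-200,0,0],0,1],
  [[-200,0,0],0,1],
  [[-200,0,0],0,1],
])

```text
time_s: 2.4
ee_pos: [152.9, 320.4, 825.7]
ee_rot: [88.8, 85.8, 63.3]
force: [0.4, -0.6, 0.4]
gripper_width: 91.2
```

```bash
python3 - <<'E'
from h import *
st=status.state(); print(st['qpos'].round(2)); Rt=R.from_euler('xyz',st['ee_rot'],degrees=True).as_matrix();print(Rt.round(4),st['ee_pos'],st['time_s'])
E
```

```text
[ 6.2600e+01  1.3110e+01  1.2340e+01  1.0000e-01  1.5039e+02 -1.7600e+00]
[[ 0.0326  0.43    0.9022]
 [ 0.0648  0.8999 -0.4312]
 [-0.9974  0.0725  0.0015]] [152.86030441 320.42566184 825.69761394] 2.4
```

move_arm([
  [[4,0,-6],0,1],
  [[4,0,-12],0,1],
  [[4,0,-12],0,1],
  [[4,0,-12],0,1],
])

```text
time_s: 2.9
ee_pos: [45.5, 374.7, 786.0]
ee_rot: [88.7, 85.8, 63.2]
force: [0.1, 0.3, 0.4]
gripper_width: 91.7
```

```bash
cat > st.py <<'E'
from h import *
st=status.state(); print(st['qpos'].round(2)); Rt=R.from_euler('xyz',st['ee_rot'],degrees=True).as_matrix();print(Rt.round(4),st['ee_pos'].round(1),st['time_s'])
x=Rt[:,0];print("tilt",np.degrees(np.arccos(-x[2])),"az",np.degrees(np.arctan2(x[1],x[0])),"y az",np.degrees(np.arctan2(Rt[1,1],Rt[0,1])),'F',st['force'].round(1),'w',st['gripper_width'])
E
python3 st.py
```

```text
[ 82.26   8.51  28.67  -2.08 138.83  16.11]
[[ 0.033   0.4287  0.9028]
 [ 0.0655  0.9005 -0.43  ]
 [-0.9973  0.0733  0.0017]] [ 45.5 374.7 786. ] 2.9
tilt 4.206917331943074 az 63.223393846544376 y az 64.54195135661794 F [0.1 0.3 0.4] w 91.68453939404425
```

move_arm([
  [[-200,-57,18],0,1],
  [[-200,-57,18],0,1],
  [[-200,-57,18],0,1],
  [[-200,-57,18],0,1],
  [[-200,-57,18],0,1],
  [[-200,-57,18],0,1],
  [[-200,-57,18],0,1],
  [[-200,-57,18],0,1],
])

```text
time_s: 3.9
ee_pos: [31.9, 290.0, 854.9]
ee_rot: [97.9, 80.6, 72.4]
force: [-0.2, -0.4, 0.3]
gripper_width: 91.1
```

```bash
python3 st.py
```

```text
[ 82.99   7.97  12.31  -3.5  150.39  15.29]
[[ 0.0496  0.4262  0.9033]
 [ 0.1563  0.8899 -0.4284]
 [-0.9865  0.1625 -0.0225]] [ 31.9 290.  854.9] 3.9
tilt 9.439051598949277 az 72.38840891694655 y az 64.4123565166233 F [-0.2 -0.4  0.3] w 91.14321472765168
```

move_arm([
  [[-200,-80,25],0,1],
  [[-200,-80,25],0,1],
  [[-200,-80,25],0,1],
  [[-200,-80,25],0,1],
  [[-200,-80,25],0,1],
  [[-200,-80,25],0,1],
  [[-200,-80,25],0,1],
  [[-200,-80,25],0,1],
  [[-200,-80,25],0,1],
  [[-200,-80,25],0,1],
  [[-200,-80,25],0,1],
  [[-200,-80,25],0,1],
])

```text
time_s: 5.4
ee_pos: [20.9, 213.2, 881.8]
ee_rot: [100.5, 74.5, 75.1]
force: [-0.4, -0.2, 0.7]
gripper_width: 91.1
```

```bash
python3 st.py
```

```text
[ 84.27   1.89  12.33  -4.94 150.4   15.07]
[[ 0.0686  0.4203  0.9048]
 [ 0.2579  0.8686 -0.423 ]
 [-0.9637  0.2624 -0.0488]] [ 20.9 213.2 881.8] 5.4
tilt 15.47760389748423 az 75.09541405594919 y az 64.18103015465664 F [-0.4 -0.2  0.7] w 91.14027542151584
```

move_arm([
  [[-200,-80,25],0,1],
  [[-200,-80,25],0,1],
  [[-200,-80,25],0,1],
  [[-200,-80,25],0,1],
  [[-200,-80,25],0,1],
  [[-200,-80,25],0,1],
  [[-200,-80,25],0,1],
  [[-200,-80,25],0,1],
  [[-200,-80,25],0,1],
  [[-200,-80,25],0,1],
  [[-200,-80,25],0,1],
  [[-200,-80,25],0,1],
  [[-200,-80,25],0,1],
  [[-200,-80,25],0,1],
  [[-200,-80,25],0,1],
  [[-200,-80,25],0,1],
  [[-200,-80,25],0,1],
  [[-200,-80,25],0,1],
])

```text
time_s: 7.65
ee_pos: [-14.3, 113.3, 910.5]
ee_rot: [110.6, 63.3, 84.8]
force: [0.9, -0.7, -0.4]
gripper_width: 91.0
```

```bash
python3 st.py
```

```text
[157.04  -5.26  12.33 -60.1  150.4   34.29]
[[ 0.0405  0.4254  0.9041]
 [ 0.4479  0.8011 -0.397 ]
 [-0.8932  0.421  -0.1581]] [-14.3 113.3 910.5] 7.65
tilt 26.724859104792596 az 84.830151362231 y az 62.029053433513475 F [ 0.9 -0.7 -0.4] w 91.02928217361776
```

```bash
cat > go.py <<'E'
from h import *
def cur():
    st=status.state(); return st,R.from_euler('xyz',st['ee_rot'],degrees=True).as_matrix(),st['ee_pos']
def shift(W,d=None):
    "W: world TCP target"
    st,Rt,p=cur(); return ((Rt.T@(np.array(W,float)-p))/10).round(2)
def shiftd(d):
    st,Rt,p=cur(); return ((Rt.T@np.array(d,float))/10).round(2)
E
python3 - <<'E'
from go import *
for W in [(40,380,780),(330,250,600),(500,-100,450),(510,-420,300)]: print(W,shift(W))
st,Rt,p=cur();x=Rt[:,0];h=np.cross(x,[0,0,1]);h/=np.linalg.norm(h);print(h,np.degrees(np.arctan2(Rt[:,2]@h,Rt[:,1]@h)))
E
```

```text
(40, 380, 780) [23.82 18.19 -3.62]
(330, 250, 600) [35.25 12.53 30.61]
(500, -100, 450) [ 33.66 -14.59  62.25]
(510, -420, 300) [ 32.77 -46.11  78.23]
[ 0.99593196 -0.09010849  0.        ] 69.42000252064392
```

move_arm([
  [[8,6,-1],0,1],
  [[16,12,-2.5],0,1],
  [[23.8,18.2,-3.6],0,1],
  [[23.8,18.2,-3.6],0,1],
  [[29,16,10],0.3,1],
  [[35,12.5,30],0.6,1],
  [[35,12.5,30],0.9,1],
  [[34.5,0,47],1.21,1],
  [[33.7,-14.6,62],1.21,1],
  [[33.7,-14.6,62],1.21,1],
  [[33,-30,70],1.21,1],
  [[32.8,-46,78],1.21,1],
  [[32.8,-46,78],1.21,1],
  [[32.8,-46,78],1.21,1],
  [[32.8,-46,78],1.21,1],
])

```text
time_s: 9.52
ee_pos: [239.3, -2.5, 632.8]
ee_rot: [-179.8, 63.2, 84.7]
force: [1.0, -0.1, -0.6]
gripper_width: 91.3
```

```bash
python3 st.py
```

```text
[-29.87 -13.14  79.23  28.97 122.2  -10.48]
[[ 0.0418  0.9954 -0.0859]
 [ 0.4486 -0.0955 -0.8886]
 [-0.8927 -0.0014 -0.4506]] [239.3  -2.5 632.8] 9.525
tilt 26.779856889288357 az 84.67816185907525 y az -5.481941354872313 F [ 1.  -0.1 -0.6] w 91.27941414348773
```

```bash
python3 - <<'E'
from go import *
S=viewer.get_calibration("scene"); D=viewer.get_calibration("side")
print("tin",tri(S,(285,246),D,(367.5,221)))
print("red",onz(S,(245,219.5),2),onz(D,(294,266),2)); print("red2",onz(S,(193,294),8),onz(D,(384,311),8))
print("purp",onz(S,(203,210),8),onz(D,(273,300),8)); print("bowl",onz(S,(277,170),50),onz(D,(244,228),50))
print("lever",[onz(S,u,11).round() for u in((305,196),(370,264))],[onz(D,u,11).round() for u in((275,219),(357,196))])
print("spanner",onz(D,(320,400),3),onz(D,(366,347),3))
C=np.array([563,-346.]);X=np.array([.995,-.0955]);Y=np.array([.0955,.995])
st,Rt,p=cur();x=Rt[:,0]
for a,b,z in((0,17,80),(0,17,9),(40,17,9)):
    q=np.r_[C+a*X+b*Y,z]-78*x; print(q,shift(q))
E
```

```text
tin (array([ 738.48192091, -273.10544548,  108.12937364]), np.float64(1.084139888516427))
red [ 522.15514095 -226.92549152    2.        ] [ 530.22579046 -225.45952946    2.        ]
red2 [ 644.0034714  -472.89044295    8.        ] [ 644.88818452 -474.02646314    8.        ]
purp [ 424.26287487 -293.82825259    8.        ] [ 423.12169785 -292.40704351    8.        ]
bowl [463.74735626 -65.41061636  50.        ] [462.45367067 -63.6460492   50.        ]
lever [array([564., -49.,  11.]), array([851., -97.,  11.])] [array([573., -49.,  11.]), array([ 848., -105.,   11.])]
spanner [ 380.78661997 -569.38774317    3.        ] [ 546.22870528 -524.67063484    3.        ]
[ 561.36389336 -364.07747862  149.63405348] [28.26 35.59 51.13]
[ 561.36389336 -364.07747862   78.63405348] [34.6  35.6  54.33]
[ 601.16389336 -367.89747862   78.63405348] [34.59 39.59 54.33]
```

move_arm([
  [[7,9,12.5],0,1],
  [[14,18,25],0,1],
  [[21,27,38],0,1],
  [[28.3,35.6,51.1],0,1],
  [[28.3,35.6,51.1],0,1],
  [[28.3,35.6,51.1],0,1],
  [[28.3,35.6,51.1],0,1],
  [[28.3,35.6,51.1],0,1],
  [[28.3,35.6,51.1],0,1],
  [[28.3,35.6,51.1],0,1],
  [[28.3,35.6,51.1],0,1],
  [[28.3,35.6,51.1],0,1],
  [[28.3,35.6,51.1],0,1],
  [[28.3,35.6,51.1],0,1],
])

```text
time_s: 11.28
ee_pos: [564.7, -359.3, 154.2]
ee_rot: [179.6, 63.4, 84.7]
force: [0.6, 0.0, -0.0]
gripper_width: 91.6
```

```bash
python3 st.py; python3 - <<'E'
from go import *
c,im=grab("wrist","w1")
C=np.array([563,-346.]);X=np.array([.995,-.0955]);Y=np.array([.0955,.995])
st,Rt,p=cur();x=Rt[:,0]
for a,b,z in((0,17,80),(0,17,9.5),(40,17,9.5)):
    q=np.r_[C+a*X+b*Y,z]-78*x; print(q,shift(q))
E
```

```text
[-41.47  38.93  78.82  21.61  79.5  -43.73]
[[ 0.0417  0.9962 -0.0768]
 [ 0.4465 -0.0873 -0.8905]
 [-0.8938  0.0029 -0.4484]] [ 564.7 -359.3  154.2] 11.275
tilt 26.642535638689925 az 84.66142561612065 y az -5.010675743182241 F [ 0.6  0.  -0. ] w 91.6164758541317
[ 561.34891286 -363.88545608  149.72951553] [ 0.19 -0.3   0.64]
[ 561.34891286 -363.88545608   79.22951553] [ 6.5  -0.33  3.79]
[ 601.14891286 -367.70545608   79.22951553] [6.49 3.67 3.83]
```

View pics/w1.png

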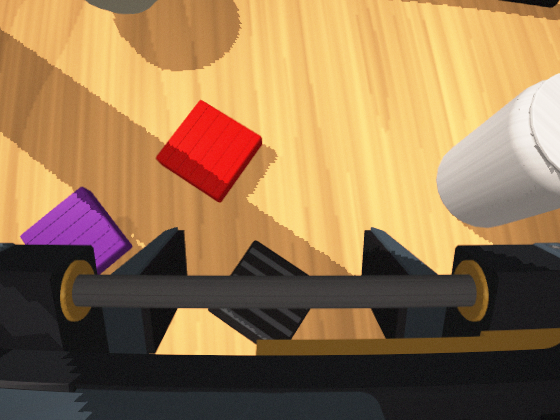

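move_arm([
  [[3,-0.3,2],0,1],
  [[6.4,-0.3,3.8],0,1],
  [[6.4,-0.3,3.8],0,1],
  [[6.4,-0.3,3.8],0,1],
  [[6.4,0.5,3.8],0,1],
  [[6.4,1,3.8],0,1],
  [[6.4,1.5,3.8],0,1],
  [[6.4,2,3.8],0,1],
  [[6.4,2.5,3.8],0,1],
  [[6.4,3,3.8],0,1],
  [[6.4,3.4,3.8],0,1],
  [[6.4,3.7,3.8],0,1],
  [[6.4,3.7,3.8],0,1],
])

```text
time_s: 12.95
ee_pos: [601.6, -368.1, 77.6]
ee_rot: [179.9, 63.3, 84.8]
force: [-1.4, -0.1, 3.6]
gripper_width: 91.2
```

```bash
python3 st.py; python3 - <<'E'
from go import *
grab("wrist","w2");grab("side","d2")
crop("d2","d2c",250,230,150,112,5)
E
```

```text
[-40.13  45.9   76.49  22.44  74.88 -44.35]
[[ 0.0405  0.9961 -0.0779]
 [ 0.4479 -0.0878 -0.8898]
 [-0.8932  0.0011 -0.4497]] [ 601.6 -368.1   77.6] 12.95
tilt 26.723687158915236 az 84.8383525858371 y az -5.036451791901781 F [-1.4 -0.1  3.6] w 91.20203401059305
```

View pics/w2.png

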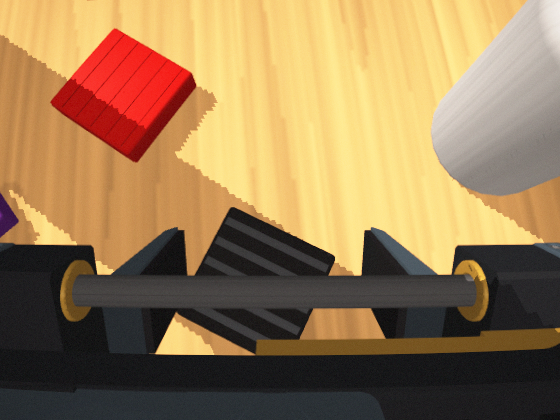

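View pics/d2c.png

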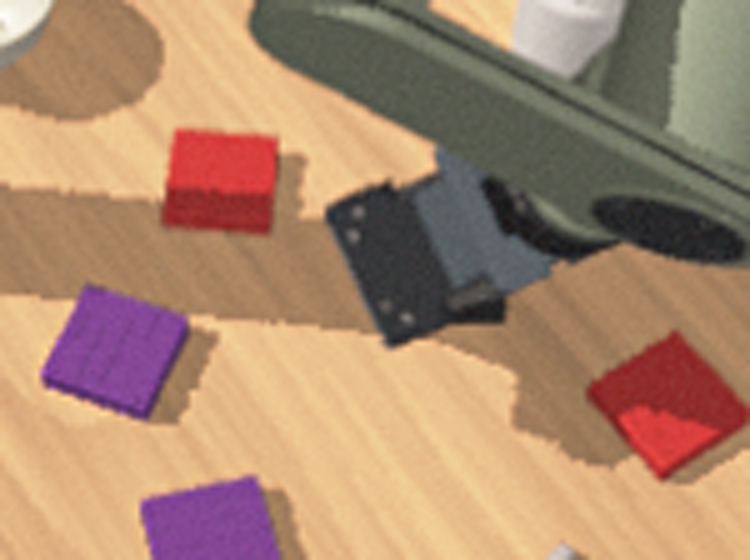

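```bash
python3 - <<'E'
from go import *
W=viewer.get_calibration("wrist")
a=onz(W,(235,208),15);b=onz(W,(333,257),15);e=onz(W,(300,336),15)
print(a,b,e,np.hypot(*(b-a)[:2]),np.degrees(np.arctan2(*(b-a)[1::-1])), np.degrees(np.arctan2(*(b-e)[1::-1])))
E
```

```text
[ 587.08214998 -306.01510782   15.        ] [ 634.25617873 -335.30274592   15.        ] [ 614.02413199 -371.5618709    15.        ] 55.526162610112685 -31.833764612912145 60.839139495496994
```

move_arm([
  [[-0.1,-1.2,0],0,1],
  [[-0.1,-1.2,0],0,1],
  [[-1.2,-1.2,2.1],0,1],
  [[-1.2,-1.2,2.1],0,1],
  [[-1.2,-0.4,2.1],0,1],
  [[-1.2,0.2,2.1],0,1],
  [[-1.2,0.6,2.1],0,1],
  [[-1.2,1,2.1],0,1],
  [[-1.2,1.4,2.1],0,1],
  [[-1.2,1.8,2.1],0,1],
  [[-1.2,2.1,2.1],0,1],
  [[-1.2,2.1,2.1],0,1],
])

```text
time_s: 14.55
ee_pos: [620.4, -394.0, 78.9]
ee_rot: [179.9, 63.3, 84.9]
force: [0.9, -0.2, 0.3]
gripper_width: 90.9
```

```bash
python3 st.py; python3 - <<'E'
from go import *
grab("wrist","w3")
E
```

```text
[-40.69  48.38  70.7   21.96  78.14 -43.52]
[[ 0.0403  0.9961 -0.0779]
 [ 0.4479 -0.0877 -0.8897]
 [-0.8932  0.001  -0.4498]] [ 620.4 -394.    78.9] 14.55
tilt 26.72784506497464 az 84.85717849867733 y az -5.033605387645872 F [ 0.9 -0.2  0.3] w 90.8877773247352
```

View pics/w3.png

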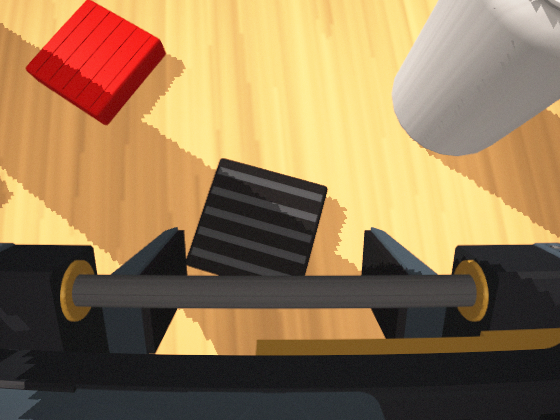

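```bash
cat > pad.py <<'E'
from go import *
import sys
def pad(pts,z=15,cam="wrist"):
    W=viewer.get_calibration(cam); q=np.array([onz(W,p,z) for p in pts]);print(q.round(1).tolist())
    d=q[1]-q[0];d2=q[1]-q[2]
    print("len",np.hypot(*d[:2]),np.hypot(*d2[:2]),"az",np.degrees(np.arctan2(d[1],d[0])),np.degrees(np.arctan2(d2[1],d2[0]))-90)
    st,Rt,p=cur(); tip=p+78*Rt[:,0]; print("tip",tip.round(1)); return q
E
python3 - <<'E'
from pad import *
pad([(222,158),(327,187),(308,270),(190,257)])
E
```

```text
[[600.4, -303.6, 15.0], [654.4, -324.4, 15.0], [639.9, -366.4, 15.0], [581.3, -354.9, 15.0]]
len 57.91844651521022 44.36441261180746 az -21.11136858153297 -19.09248422390553
tip [ 623.4 -359.     9.2]
```

move_arm([
  [[0,0.4,0],0,1],
  [[0,0.7,0],0,1],
  [[0,1.1,0],0,1],
  [[0,1.1,0],0,1],
])

```text
time_s: 15.1
ee_pos: [631.5, -394.9, 78.8]
ee_rot: [179.9, 63.3, 84.8]
force: [-0.2, 0.4, -0.2]
gripper_width: 91.5
```

```bash
python3 - <<'E'
from go import *
grab("wrist","w4")
E
```

```text
(no output)
```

View pics/w4.png

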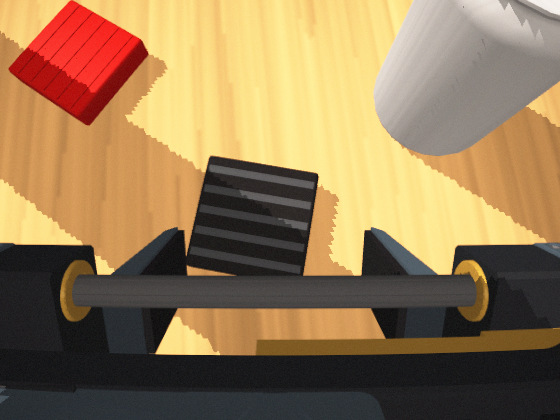

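move_arm([
  [[0,0.4,0],0,1],
  [[0,0.8,0],0,1],
  [[0,0.8,0],0,1],
  [[0.3,0.7,-0.6],0,1],
  [[0.6,0.6,-1.25],0,1],
  [[0.6,0.6,-1.25],0,1],
])

```text
time_s: 15.9
ee_pos: [638.3, -380.7, 79.3]
ee_rot: [180.0, 63.3, 85.0]
force: [-0.2, -0.6, 0.3]
gripper_width: 90.9
```

move_arm([
  [[0,0,0],0,-0.2],
  [[0,0,0],0,-0.2],
  [[0,0,0],0,-0.2],
  [[0,0,0],0,-0.2],
  [[0,0,0],0,-0.2],
  [[0,0,0],0,-0.2],
], force=25)

```text
time_s: 16.65
ee_pos: [638.1, -381.8, 79.1]
ee_rot: [180.0, 63.3, 84.9]
force: [-1.6, -0.2, 1.1]
gripper_width: 59.6
```

```bash
python3 st.py;python3 - <<'E'
from go import *
grab("wrist","w5")
E
```

```text
[-39.19  48.89  69.5   22.34  78.31 -41.99]
[[ 3.960e-02  9.962e-01 -7.810e-02]
 [ 4.480e-01 -8.760e-02 -8.897e-01]
 [-8.932e-01  3.000e-04 -4.498e-01]] [ 638.1 -381.8   79.1] 16.65
tilt 26.728060261306315 az 84.94540716876007 y az -5.024844104909003 F [-1.6 -0.2  1.1] w 59.585217230292436
```

View pics/w5.png

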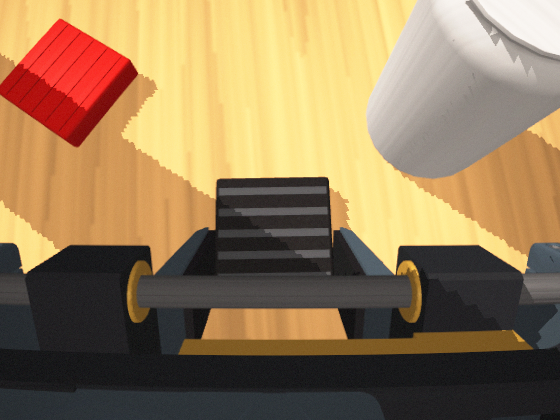

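```bash
python3 - <<'E'
from pad import *
q=pad([(217,179),(328,178),(330,270)])
st,Rt,p=cur(); tip=p+78*Rt[:,0]
print("front mid - tip", (q[0]+q[1])/2-tip)
for T in((630,-330,130),(580,-100,130),(515,120,130),(515,130,60)): print(T,shift(np.array(T)-78*Rt[:,0]))
E
```

```text
[[614.9, -302.8, 15.0], [673.4, -307.3, 15.0], [668.7, -355.1, 15.0]]
len 58.65572179998445 48.04709178556671 az -4.412476323585217 -5.555608417326837
tip [ 641.3 -346.8    9.4]
front mid - tip [ 2.85203953 41.76281231  5.55517995]
(630, -330, 130) [-10.06  -1.27  -6.83]
(580, -100, 130) [  0.04  -8.26 -26.9 ]
(515, 120, 130) [  9.64 -16.66 -45.97]
(515, 130, 60) [ 16.34 -16.75 -43.71]
```

move_arm([
  [[-3,0,-1.5],0,-0.2],
  [[-6.5,-0.6,-4],0,-0.2],
  [[-10,-1.3,-6.8],0,-0.2],
  [[-10,-1.3,-6.8],0,-0.2],
  [[-7,-3,-12],0,-0.2],
  [[-4.5,-5,-17],0,-0.2],
  [[-2,-6.6,-22],0,-0.2],
  [[0,-8.3,-27],0,-0.2],
  [[2.5,-10.3,-31.7],0,-0.2],
  [[5,-12.4,-36.5],0,-0.2],
  [[7.3,-14.5,-41],0,-0.2],
  [[9.6,-16.7,-46],0,-0.2],
  [[9.6,-16.7,-46],0,-0.2],
  [[9.6,-16.7,-46],0,-0.2],
  [[9.6,-16.7,-46],0,-0.2],
])

```text
time_s: 18.58
ee_pos: [512.3, 84.1, 199.7]
ee_rot: [179.9, 63.3, 84.8]
force: [0.6, 0.1, -1.6]
gripper_width: 59.6
```

```bash
python3 st.py;python3 - <<'E'
from go import *
grab("wrist","w6")
E
```

```text
[ -4.86  18.33 108.93  32.34  57.12 -18.67]
[[ 4.050e-02  9.960e-01 -7.960e-02]
 [ 4.475e-01 -8.940e-02 -8.898e-01]
 [-8.934e-01  4.000e-04 -4.493e-01]] [512.3  84.1 199.7] 18.575
tilt 26.700087245372607 az 84.82438205889493 y az -5.126894617245811 F [ 0.6  0.1 -1.6] w 59.555537006768745
```

View pics/w6.png

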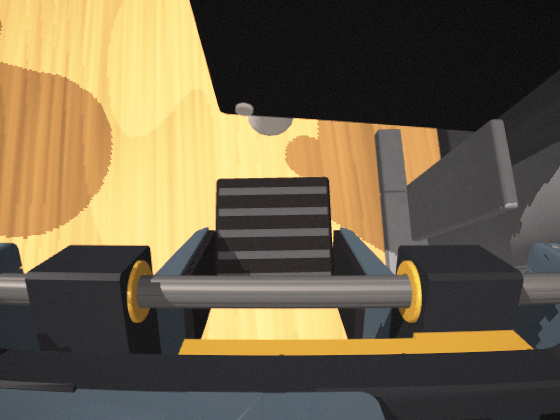

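```bash
python3 - <<'E'
from go import *
crop("w6","w6c",200,80,160,80,5)
crop("w6","w6d",360,90,180,130,4)
E
```

```text
(no output)
```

View pics/w6c.png

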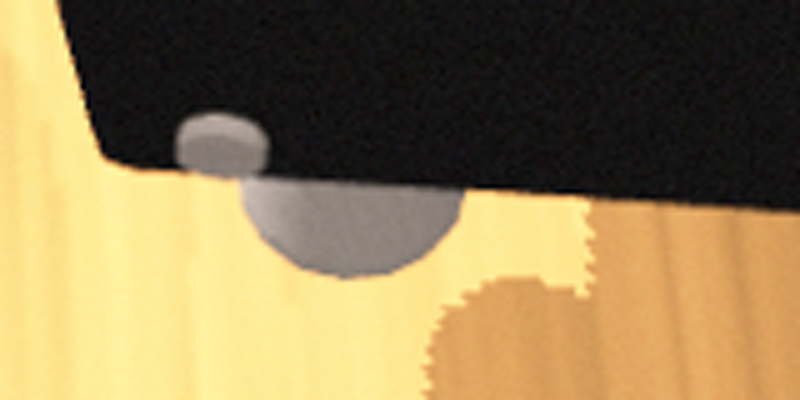

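View pics/w6d.png

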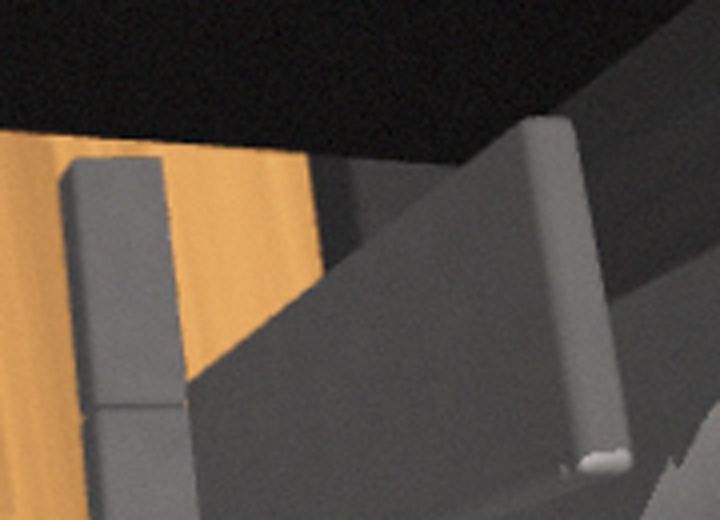

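```bash
python3 - <<'E'
from go import *
from scipy.optimize import least_squares
W=viewer.get_calibration("wrist")
f=lambda p:(200+p[0]/5,80+p[1]/5)
pts=np.array([onz(W,f(p),36)[:2] for p in((246,200),(262,230),(290,257),(320,271),(353,277),(390,270),(420,253),(445,228),(460,200))])
r=least_squares(lambda v:np.hypot(*(pts-v[:2]).T)-20,[527,252]);print("foot",r.x,np.abs(r.fun).max())
r3=least_squares(lambda v:np.hypot(*(pts-v[:2]).T)-v[2],[527,252,20]);print("free r",r3.x)
e=np.array([onz(W,u,84) for u in(f((240,178)),f((590,196)),f((790,211)),(360,122.8),(472.5,130.5))]);print(e.round(1))
m=np.polyfit(e[:,0],e[:,1],1);print("yaw",np.degrees(np.arctan(m[0])));
nY=np.array([-m[0],1])/np.hypot(m[0],1); print("foot dist from edge", (r.x-[0,m[1]])@nY)
print("corner",onz(W,f((98,160)),84))
g=lambda p:(360+p[0]/4,90+p[1]/4)
pr=np.array([onz(W,g(p),14) for p in((80,160),(160,157),(97,412),(187,403),(98,408))]);print(pr.round(1))
S=viewer.get_calibration("scene")
def prz(a,b): d=pr[a]-pr[b]; return np.degrees(np.arctan2(d[1],d[0]))-90
print(prz(0,4),prz(1,3))
E
```

```text
foot [524.22058548 250.31721655] 0.653642877311384
free r [524.09864799 248.80962241  18.80894122]
[[506.4 224.9  84. ]
 [555.6 217.7  84. ]
 [583.7 213.1  84. ]
 [585.1 212.5  84. ]
 [666.2 200.6  84. ]]
yaw -8.681727773344065
foot dist from edge 27.80485517978409
corner [486.34929598 229.56101553  84.        ]
[[624.1 236.6  14. ]
 [643.  235.9  14. ]
 [618.5 176.7  14. ]
 [639.  177.   14. ]
 [618.8 177.6  14. ]]
-5.136010803346707 -3.8814403210772213
```

```bash
python3 - <<'E'
from go import *
F=np.array([524.2,250.3]);ym=np.array([.153,.988])
st,Rt,p=cur()
A=F-32.6*ym
for T in(np.r_[A-90*ym,80],np.r_[A-90*ym,14],np.r_[A-45*ym,14],np.r_[A,14],np.r_[A,11.5]): print(T.round(1),shift(T-78*Rt[:,0]))
E
```

```text
[505.4 129.2  80. ] [ 4.89 -1.1   1.42]
[505.4 129.2  14. ] [10.79 -1.1   4.38]
[512.3 173.6  14. ] [12.8  -0.81  0.37]
[519.2 218.1  14. ] [14.82 -0.52 -3.64]
[519.2 218.1  11.5] [15.05 -0.52 -3.53]
```

move_arm([
  [[4.9,-1.1,1.4],0.072,-0.2],
  [[8,-1.1,3],0.072,-0.2],
  [[10.8,-1.1,4.4],0.072,-0.2],
  [[10.8,-1.1,4.4],0.072,-0.2],
  [[10.8,-1.1,4.4],0.072,-0.2],
])

```text
time_s: 19.25
ee_pos: [502.3, 94.8, 84.6]
ee_rot: [-176.0, 63.3, 84.8]
force: [-0.4, 0.3, -1.5]
gripper_width: 59.8
```

```bash
python3 st.py;python3 - <<'E'
from go import *
grab("wrist","w7");grab("side","d7")
F=np.array([524.2,250.3]);ym=np.array([.153,.988])
st,Rt,p=cur()
A=F-32.6*ym;print((p+78*Rt[:,0]).round(1))
for T in(np.r_[A-45*ym,13],np.r_[A,13],np.r_[A,11.5]): print(T.round(1),shift(T-78*Rt[:,0]))
E
```

```text
[ -3.72  27.01 117.23  41.29  42.97 -27.07]
[[ 0.0411  0.9878 -0.1501]
 [ 0.448  -0.1525 -0.8809]
 [-0.8931 -0.031  -0.4489]] [502.3  94.8  84.6] 19.25
tilt 26.738990456745903 az 84.75741274476606 y az -8.774040288339984 F [-0.4  0.3 -1.5] w 59.756666483999986
[505.6 130.   15.4]
[512.3 173.6  13. ] [ 2.2   0.01 -3.83]
[519.2 218.1  13. ] [ 4.22  0.02 -7.85]
[519.2 218.1  11.5] [ 4.35  0.02 -7.79]
```

View pics/w7.png

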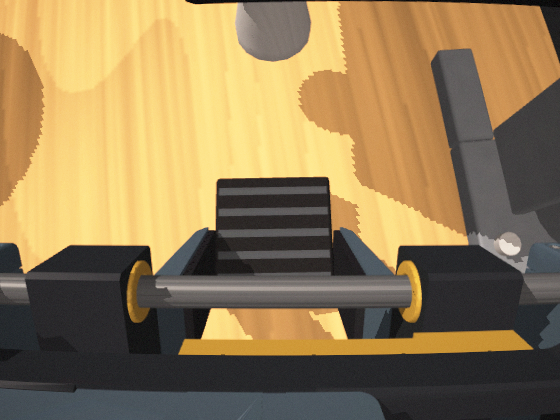

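move_arm([
  [[1.1,0,-1.9],0,-0.2],
  [[2.2,0,-3.8],0,-0.2],
  [[3.2,0,-5.8],0,-0.2],
  [[4.2,0,-7.85],0,-0.2],
  [[4.35,0,-7.8],0,-0.2],
  [[4.35,0,-7.8],0,-0.2],
])

```text
time_s: 20.1
ee_pos: [514.9, 183.3, 80.5]
ee_rot: [-176.0, 63.3, 84.8]
force: [0.3, -0.3, -0.9]
gripper_width: 60.1
```

```bash
python3 st.py;python3 - <<'E'
from go import *
grab("wrist","w8");grab("side","d8")
F=np.array([524.2,250.3]);ym=np.array([.153,.988])
st,Rt,p=cur();tip=p+78*Rt[:,0]
print(tip, "to foot",(F-tip[:2])@ym, (F-tip[:2])@[.988,-.153]); print(shiftd(np.r_[-17.2*ym,0]))
E
```

```text
[  6.39  28.41 115.16  43.88  39.46 -19.75]
[[ 0.0404  0.988  -0.1489]
 [ 0.4478 -0.1512 -0.8812]
 [-0.8932 -0.0311 -0.4486]] [514.9 183.3  80.5] 20.1
tilt 26.721132981973682 az 84.84431933082391 y az -8.698617373677916 F [ 0.3 -0.3 -0.9] w 60.07606659954456
[518.06316856 217.91093831  10.63831311] to foot 32.93932816087726 1.1076630204762716
[-0.77 -0.    1.54]
```

View pics/w8.png

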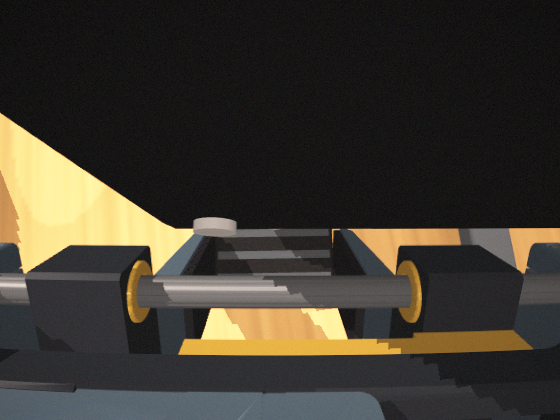

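move_arm([
  [[0,0,0],0,0.6],
  [[0,0,0],0,0.6],
  [[0,0,0],0,0.6],
  [[-0.35,0,0.8],0,0.6],
  [[-0.7,0,1.58],0,0.6],
  [[-0.7,0,1.58],0,0.6],
  [[-0.7,0,1.58],0,-0.2],
  [[-0.7,0,1.58],0,-0.2],
  [[-0.7,0,1.58],0,-0.2],
  [[-0.7,0,1.58],0,-0.2],
], force=15)

```text
time_s: 21.45
ee_pos: [512.4, 166.6, 79.2]
ee_rot: [-176.0, 63.3, 84.9]
force: [-0.1, -0.8, -0.4]
gripper_width: 59.1
```

```bash
python3 st.py;python3 - <<'E'
from go import *
grab("wrist","w9");grab("side","d9")
F=np.array([524.2,250.3]);ym=np.array([.153,.988])
st,Rt,p=cur();tip=p+78*Rt[:,0]
print(tip, "to foot",(F-tip[:2])@ym, (F-tip[:2])@[.988,-.153]); print(shiftd(np.r_[17.2*ym,0]))
E
```

```text
[  4.54  28.27 115.8   43.75  39.88 -21.49]
[[ 0.04    0.988  -0.1494]
 [ 0.4479 -0.1514 -0.8812]
 [-0.8932 -0.0316 -0.4485]] [512.4 166.6  79.2] 21.45
tilt 26.72173817802951 az 84.8906496195868 y az -8.711384638623594 F [-0.1 -0.8 -0.4] w 59.06319280014332
[515.51535063 201.57359958   9.5762606 ] to foot 49.47043496682351 1.1252943133783682
[ 0.77  0.   -1.54]
```

View pics/w9.png

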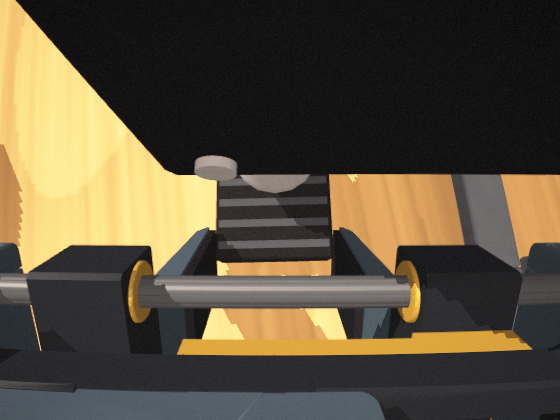

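```bash
python3 - <<'E'
from go import *
crop("w9","w9c",195,150,160,120,5)
W=viewer.get_calibration("wrist")
F=np.array([524.2,250.3]);ym=np.array([.153,.988]);xm=np.array([.988,-.153])
st,Rt,p=cur();tip=(p+78*Rt[:,0])[:2]
for u in((217,262),(331,260),(274,192)):
    q=onz(W,u,15 if u[0]!=274 else 36)[:2]; print(q,"rel tip",(q-tip)@xm,(q-tip)@ym,"rel foot",(q-F)@xm,(q-F)@ym)
E
```

```text
[486.94260563 204.03203351] rel tip -28.606012453863826 -1.9426972596655918 rel foot -29.731306767242195 -51.413132226489104
[543.82997989 196.27686117] rel tip 28.785254686436122 -0.9010392730554394 rel foot 27.659960373057753 -50.37147423987895
[520.71609105 229.90814615] rel tip 0.8031459060602435 28.790245294776224 rel foot -0.32214840731812594 -20.68018967204729
```

View pics/w9c.png

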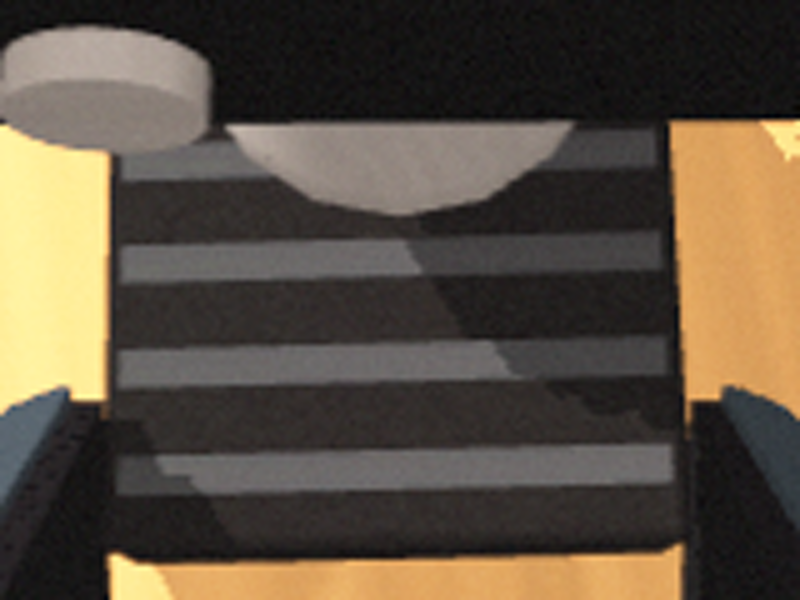

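move_arm([
  [[0.3,0.1,-0.6],0,-0.2],
  [[0.55,0.1,-1.1],0,-0.2],
  [[0.72,0.1,-1.45],0,-0.2],
  [[0.82,0.1,-1.65],0,-0.2],
  [[0.9,0.1,-1.79],0,-0.2],
  [[0.9,0.1,-1.79],0,-0.2],
])

```text
time_s: 22.3
ee_pos: [516.3, 186.5, 79.2]
ee_rot: [-175.9, 63.3, 84.9]
force: [-0.1, 1.1, 0.8]
gripper_width: 59.1
```

```bash
python3 st.py;python3 - <<'E'
from go import *
grab("wrist","w10");grab("side","d10")
F=np.array([524.2,250.3]);ym=np.array([.153,.988]);xm=np.array([.988,-.153])
st,Rt,p=cur();tip=(p+78*Rt[:,0])
print(tip, "to foot",(F-tip[:2])@ym, (F-tip[:2])@[.988,-.153]); print(shiftd(np.r_[-60*ym,0]))
crop("w10","w10c",195,200,160,120,5)
E
```

```text
[  6.71  28.65 114.95  44.02  39.35 -19.54]
[[ 0.0397  0.9879 -0.1497]
 [ 0.4483 -0.1515 -0.8809]
 [-0.893  -0.0321 -0.4489]] [516.3 186.5  79.2] 22.3
tilt 26.74901425991467 az 84.94034332360624 y az -8.71611606660492 F [-0.1  1.1  0.8] w 59.11163233828902
[519.35671779 221.39935955   9.55653471] to foot 29.294854939436135 0.3633648366977311
[-2.69 -0.01  5.36]
```

View pics/w10c.png

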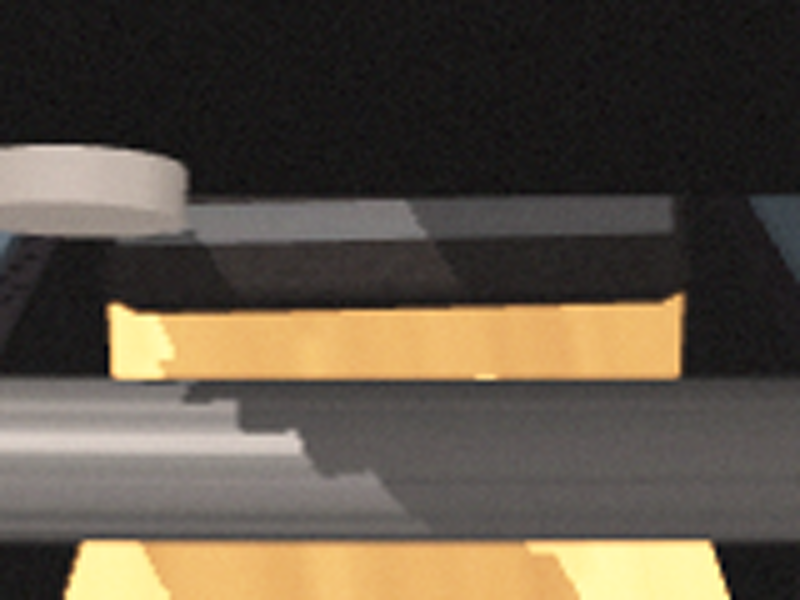

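move_arm([
  [[0,0,0],0,0.6],
  [[0,0,0],0,0.6],
  [[0,0,0],0,0.6],
  [[-0.6,0,1.2],0,0.6],
  [[-1.5,0,3],0,0.6],
  [[-2.7,0,5.3],0,0.6],
  [[-5.4,0,9],0,0.6],
  [[-5.4,0,9],0,0.6],
])

```text
time_s: 23.4
ee_pos: [500.9, 80.0, 87.3]
ee_rot: [-176.1, 63.3, 84.6]
force: [0.0, 0.4, 0.7]
gripper_width: 73.1
```

```bash
python3 st.py;python3 - <<'E'
from go import *
grab("wrist","w11");grab("side","d11")
crop("w11","w11c",180,40,180,120,4)
crop("d11","d11c",170,110,150,112,5)
E
```

```text
[ -5.44  26.68 117.23  40.49  43.79 -27.7 ]
[[ 0.0425  0.9873 -0.1529]
 [ 0.4473 -0.1557 -0.8807]
 [-0.8934 -0.0309 -0.4482]] [500.9  80.   87.3] 23.4
tilt 26.698317137789104 az 84.57027765736207 y az -8.95958194845458 F [0.  0.4 0.7] w 73.08535529324293
```

View pics/w11.png

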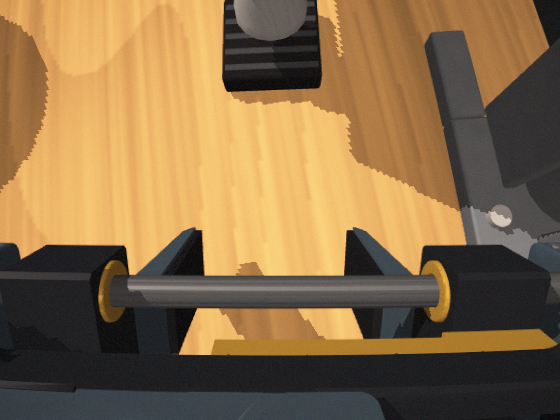

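View pics/d11c.png

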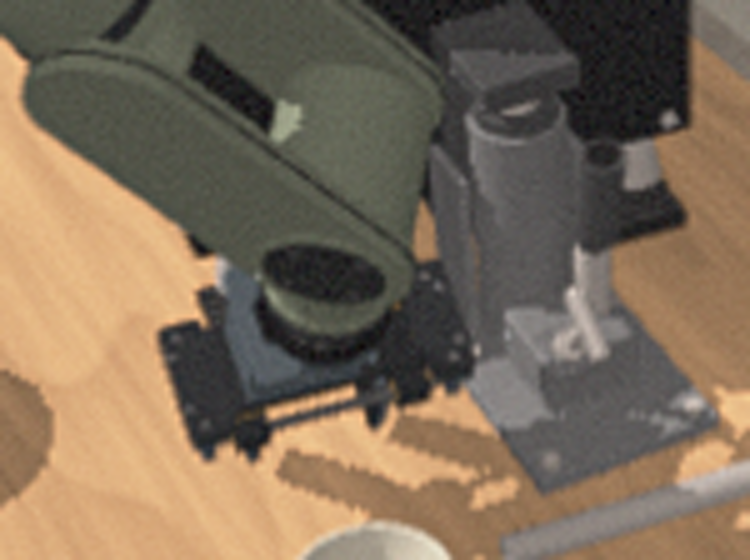

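```bash
python3 - <<'E'
from go import *
from scipy.optimize import least_squares
crop("w11","w11c",200,0,140,100,5)
E
```

```text
(no output)
```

View pics/w11c.png

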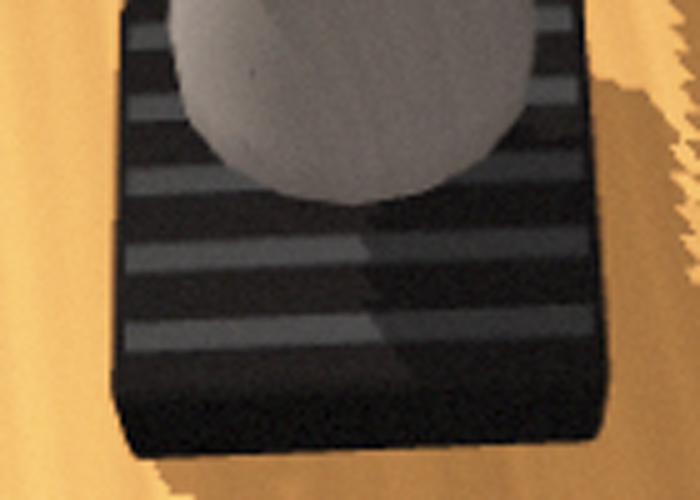

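```bash
python3 - <<'E'
from go import *
from scipy.optimize import least_squares
W=viewer.get_calibration("wrist")
f=lambda p:(200+p[0]/5,p[1]/5)
xm=np.array([.988,-.153]);ym=np.array([.153,.988])
pts=np.array([onz(W,f(p),36)[:2] for p in((172,40),(183,90),(210,140),(250,178),(300,197),(355,203),(410,196),(460,178),(505,135),(530,80),(537,40))])
F=least_squares(lambda v:np.hypot(*(pts-v[:2]).T)-20,[527,252]).x;print("foot",F)
for z,a,b in((0,(140,458),(596,440)),(15,(113,385),(606,368)),(15,(125,271),(590,251))):
    p,q=onz(W,f(a),z)[:2],onz(W,f(b),z)[:2]; d=q-p;m=(p+q)/2-F
    print(np.hypot(*d),np.degrees(np.arctan2(d[1],d[0])),"mid rel foot",m@xm,m@ym)
E
```

```text
foot [523.65379268 252.00582755]
58.04065060554697 -7.316009202749007 mid rel foot 0.11711688611725689 -28.31924674122697
58.811501060675596 -7.719502553069315 mid rel foot -0.4186400479820448 -27.63378349567438
56.59640452210125 -7.263002209009295 mid rel foot -0.6870064399740523 -11.61414364323504
```

```bash
python3 - <<'E'
from go import *
st,Rt,p=cur();x=Rt[:,0];w=np.array([662.6,19.2,96.9])
for T in((510,-20,200),w-140*x): print(np.array(T).round(1),shift(T))
E
```

```text
[510 -20 200] [-14.62   2.12   3.79]
[656.9 -43.5 221.9] [-17.04  16.92   2.66]
```

move_arm([
  [[-5,0.7,1.3],-0.07,-0.12],
  [[-10,1.4,2.6],-0.07,-0.12],
  [[-14.6,2.1,3.8],-0.07,-0.12],
  [[-15.2,7,3.5],-0.07,-0.12],
  [[-16,12,3],-0.07,-0.12],
  [[-17,16.9,2.7],-0.07,-0.12],
  [[-17,16.9,2.7],-0.07,-0.12],
  [[-17,16.9,2.7],-0.07,-0.12],
])

```text
time_s: 24.5
ee_pos: [655.9, -41.7, 220.4]
ee_rot: [-179.6, 63.2, 85.3]
force: [-0.5, 0.1, -0.4]
gripper_width: 40.0
```

```bash
python3 st.py;python3 - <<'E'
from go import *
grab("wrist","w12");grab("scene","s12");grab("side","d12")
crop("s12","s12c",320,130,120,90,6)
crop("d12","d12c",230,120,120,90,6)
E
```

```text
[-14.65  30.34  84.95  27.81  71.89 -20.06]
[[ 0.0367  0.9961 -0.0797]
 [ 0.4487 -0.0877 -0.8894]
 [-0.8929 -0.0032 -0.4502]] [655.9 -41.7 220.4] 24.5
tilt 26.75815854538868 az 85.32960758284916 y az -5.0304075347084325 F [-0.5  0.1 -0.4] w 40.02192056099908
```

View pics/w12.png

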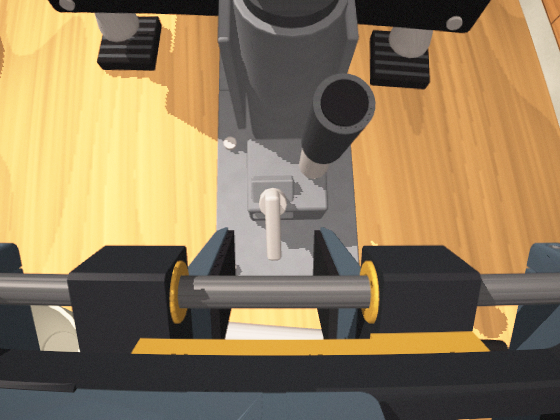

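View pics/s12c.png

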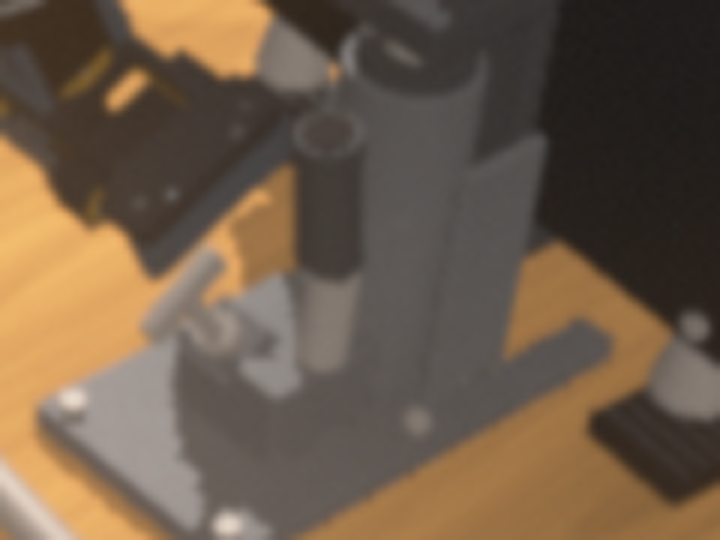

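```bash
python3 - <<'E'
from go import *
crop("w12","w12c",230,150,110,85,7)
W=viewer.get_calibration("wrist");S=viewer.get_calibration("scene")
print(tri(W,(272,226),S,(350.7,178.8)))
for w in((662.6,19.2,96.9),): print(proj(W,w),proj(S,w))
E
```

```text
(array([660.28808653,  20.71117178,  95.55476933]), np.float64(2.3347527878798506))
[[276.6054763 226.2098822]] [[350.53118802 179.1049113 ]]
```

View pics/d12c.png

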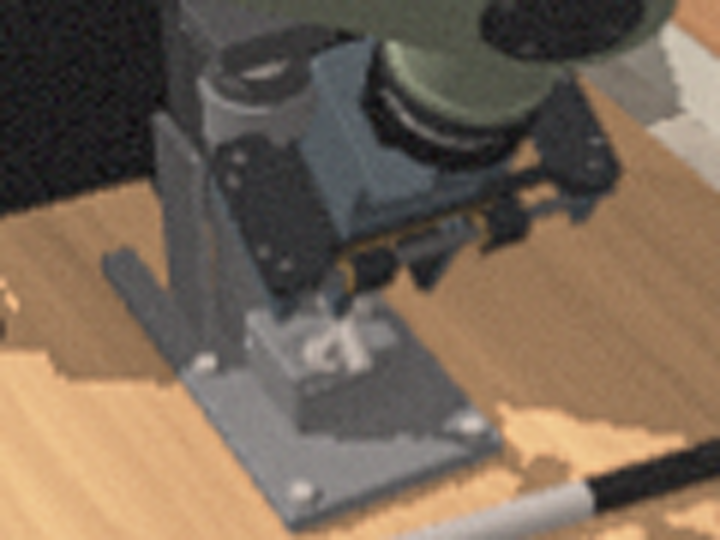

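View pics/w12c.png

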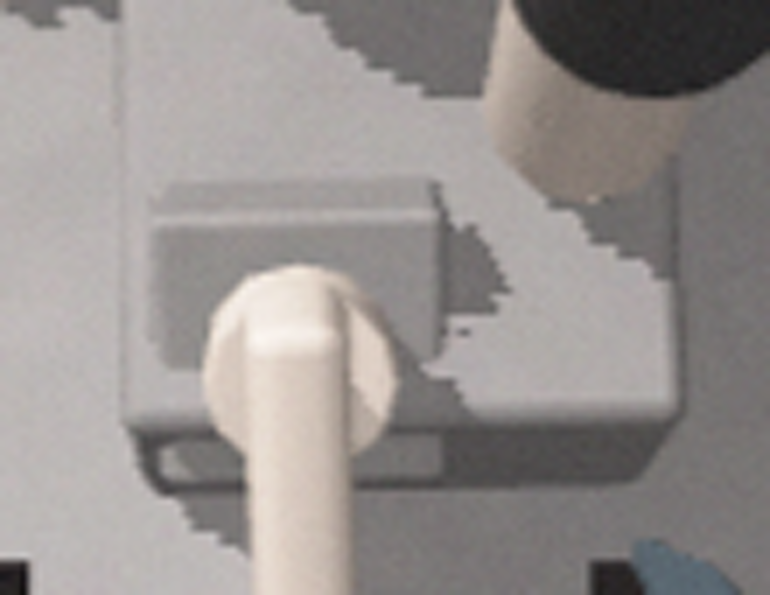

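```bash
python3 - <<'E'
from go import *
w=np.array([660.5,20,96.5])
st,Rt,p=cur(); print(Rt.T@(w-p)); print(shift(w-64*Rt[:,0]))
E
```

```text
[139.35209332  -0.36017182   0.4573349 ]
[ 7.54 -0.04  0.05]
```

move_arm([
  [[4,0,0],0,-0.12],
  [[6.5,0,0],0,-0.12],
  [[7.5,0,0],0,-0.12],
  [[7.5,0,0],0,-0.12],
  [[7.5,0,0],0,-0.12],
])

```text
time_s: 25.28
ee_pos: [660.3, -9.6, 155.6]
ee_rot: [179.8, 63.3, 84.7]
force: [0.8, -0.1, 1.0]
gripper_width: 40.1
```

```bash
python3 st.py;python3 - <<'E'
from go import *
grab("wrist","w13")
E
```

```text
[-11.87  33.4   89.71  29.92  63.57 -21.88]
[[ 0.0419  0.996  -0.0795]
 [ 0.4476 -0.0898 -0.8897]
 [-0.8932  0.0017 -0.4496]] [660.3  -9.6 155.6] 25.275
tilt 26.715707679422987 az 84.65118555119027 y az -5.154857428800398 F [ 0.8 -0.1  1. ] w 40.05182980745924
```

View pics/w13.png

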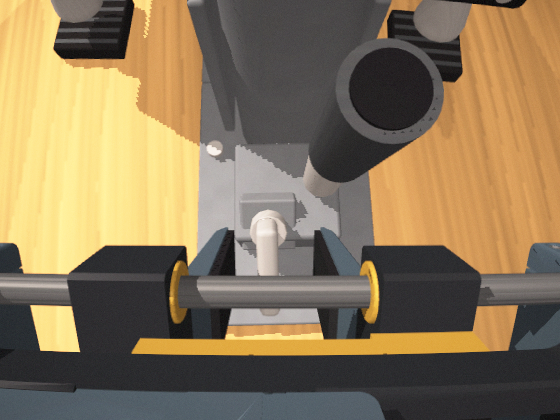

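move_arm([
  [[0,-0.2,0],0,-0.12],
  [[0,-0.2,0],0,-1],
  [[0,-0.2,0],0,-1],
  [[0,-0.2,0],0,-1],
  [[0,-0.2,0],0,-1],
  [[0,-0.2,0],0,-1],
], force=50)

```text
time_s: 26.08
ee_pos: [657.7, -9.0, 154.4]
ee_rot: [-180.0, 63.3, 85.0]
force: [-1.5, -0.4, 0.2]
gripper_width: 9.5
```

```bash
python3 st.py;python3 - <<'E'
from go import *
print(status.state()['torque'])
grab("wrist","w14")
grab("scene","s14")
E
```

```text
[-11.86  33.31  90.08  29.92  63.45 -22.05]
[[ 3.930e-02  9.961e-01 -7.850e-02]
 [ 4.476e-01 -8.780e-02 -8.899e-01]
 [-8.934e-01 -2.000e-04 -4.493e-01]] [657.7  -9.  154.4] 26.075
tilt 26.701337425008745 az 84.98106239294532 y az -5.038307574184647 F [-1.5 -0.4  0.2] w 9.52898463724297
[-0.38477923 -0.10283163  0.6531146 ]
```

View pics/w14.png

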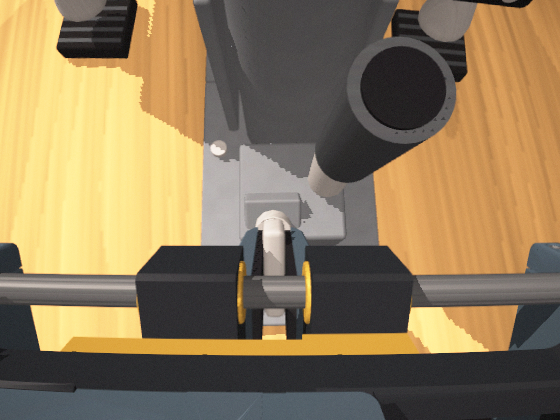

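View pics/s14.png

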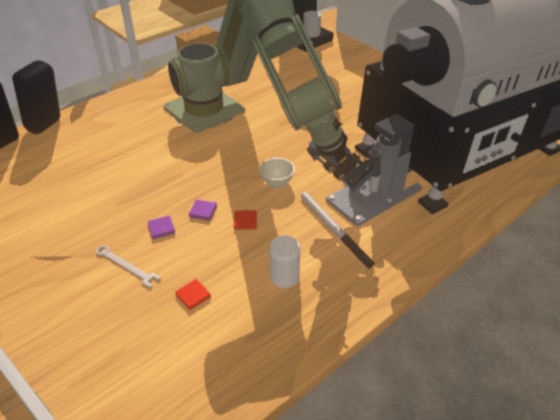

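```bash
cat > track.py <<'E'
from go import *
def reg(im): 
    g=cv2.cvtColor(im,cv2.COLOR_BGR2GRAY).astype(np.float32)[95:170,445:535]
    return g
ref=reg(cv2.imread("pics/s14.png")); win=cv2.createHanningWindow(ref.shape[::-1],cv2.CV_32F)
S=viewer.get_calibration("scene")
O=np.array([665.5,201,0]);yw=np.radians(-8.8)
def seat(v): c,s=np.cos(yw),np.sin(yw); return O+[c*v[0]-s*v[1],s*v[0]+c*v[1],v[2]]
a=proj(S,seat([180,130,165]))[0]; b=proj(S,seat([180,130,165-22*.76]))[0]
k=22/(b-a)[1]
def drop(name=None):
    t=status.state()['time_s']; c,im=grab("scene",name)
    (dx,dy),r=cv2.phaseCorrelate(ref,reg(im),win)
    print(f"t {t:.2f} dx {dx:.2f} dy {dy:.2f} drop~{dy*k:.1f} mm resp {r:.2f}")
    return t,dy*k
if __name__=="__main__":
    import sys
    if len(sys.argv)>1: print(a,b,k)
    drop(); st,Rt,p=cur(); print("roll",st['ee_rot'].round(2),"yaz",np.degrees(np.arctan2(Rt[1,1],Rt[0,1])).round(1),"F",st['force'].round(1),"tau x",(Rt.T@st['torque']).round(2),"w",st['gripper_width'].round(1))
E
python3 track.py 1
```

```text
[484.04299855 151.15880439] [482.43752756 156.27816111] 4.297414931123655
t 26.18 dx -0.03 dy 0.51 drop~2.2 mm resp 0.86Traceback (most recent call last):
  File "track.py", line 19, in <module>
    drop(); st,Rt,p=cur(); print("roll",st['ee_rot'].round(2),"yaz",np.degrees(np.arctan2(Rt[1,1],Rt[0,1])).round(1),"F",st['force'].round(1),"tau x",(Rt.T@st['torque']).round(2),"w",st['gripper_width'].round(1))
                                                                                                                                                                                       ^^^^^^^^^^^^^^^^^^^^^^^^^
AttributeError: 'float' object has no attribute 'round'
```

```bash
sed -i "s/\[95:170,445:535\]/[94:170,444:536]/; s/st\['gripper_width'\].round(1)/round(st['gripper_width'],1)/" track.py; python3 track.py
```

```text
t 26.23 dx 0.05 dy -0.06 drop~-0.2 mm resp 0.89
roll [-179.95   63.28   84.96] yaz -5.1 F [-1.1 -1.4  1. ] tau x [-0.73 -0.33 -0.23] w 9.8
```

move_arm([
  [[0,0,0],-0.12,-1],
  [[0,0,0],-0.2,-1],
  [[0,0,0],-0.2,-1],
])

```text
time_s: 26.65
ee_pos: [657.8, -9.0, 154.4]
ee_rot: [168.7, 63.3, 84.9]
force: [-1.0, 0.3, 0.6]
gripper_width: 9.6
```

```bash
python3 track.py; python3 track.py
```

```text
t 26.65 dx -0.01 dy 0.01 drop~0.0 mm resp 0.88
roll [168.67  63.27  84.9 ] yaz 5.0 F [-2.4  0.   0.3] tau x [-0.35 -0.29  0.08] w 9.5
t 26.70 dx -0.05 dy -0.09 drop~-0.4 mm resp 0.87
roll [168.65  63.27  84.9 ] yaz 5.1 F [-2.8 -0.5 -0.3] tau x [-0.36 -0.32  0.06] w 9.3
```

move_arm([
  [[0,0,0],-0.06,-1],
  [[0,0,0],-0.06,-1],
  [[0,0,0],-0.06,-1],
  [[0,0,0],-0.06,-1],
])

```text
time_s: 27.25
ee_pos: [657.9, -9.0, 154.4]
ee_rot: [165.2, 63.3, 84.9]
force: [-1.9, 0.5, -0.1]
gripper_width: 9.8
```

```bash
python3 track.py
```

```text
t 27.25 dx -0.03 dy -0.02 drop~-0.1 mm resp 0.86
roll [165.19  63.27  84.91] yaz 8.2 F [-1.7  0.2 -0. ] tau x [-0.12 -0.35  0.18] w 9.7
```

move_arm([
  [[0,0,0],-0.06,-1],
  [[0,0,0],-0.06,-1],
  [[0,0,0],-0.06,-1],
  [[0,0,0],-0.06,-1],
])

```text
time_s: 27.8
ee_pos: [657.9, -9.0, 154.4]
ee_rot: [161.7, 63.3, 84.9]
force: [-2.5, 1.2, -0.8]
gripper_width: 9.7
```

```bash
python3 track.py
```

```text
t 27.80 dx -0.05 dy -0.04 drop~-0.2 mm resp 0.89
roll [161.73  63.27  84.91] yaz 11.3 F [-2.4  0.8 -0.1] tau x [-0.01 -0.29  0.33] w 9.9
```

```bash
python3 - <<'E'
from go import *
grab("wrist","w15"); crop("w15","w15c",200,170,150,170,4)
E
```

```text
(no output)
```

View pics/w15c.png

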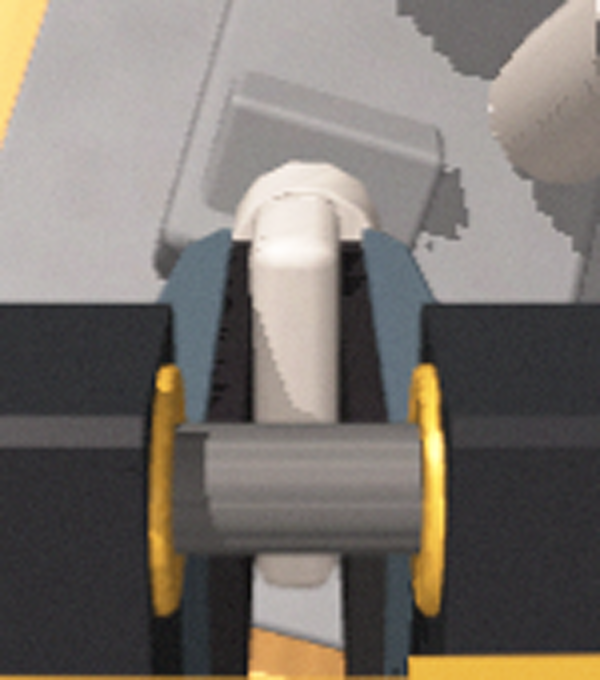

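move_arm([
  [[0,0,0],-0.05,-1],
  [[0,0,0],-0.05,-1],
  [[0,0,0],-0.05,-1],
  [[0,0,0],-0.05,-1],
])

```text
time_s: 28.4
ee_pos: [657.9, -9.0, 154.4]
ee_rot: [158.8, 63.3, 84.9]
force: [-1.5, -0.2, 0.4]
gripper_width: 9.9
```

```bash
python3 track.py
```

```text
t 28.40 dx -0.33 dy 0.44 drop~1.9 mm resp 0.98
roll [158.85  63.27  84.9 ] yaz 14.0 F [-1.8  1.1  0.6] tau x [ 0.07 -0.3   0.42] w 9.7
```

move_arm([
  [[0,0,0],-0.05,-1],
  [[0,0,0],-0.05,-1],
  [[0,0,0],-0.05,-1],
  [[0,0,0],-0.05,-1],
])

```text
time_s: 28.95
ee_pos: [657.9, -8.9, 154.4]
ee_rot: [156.0, 63.3, 84.9]
force: [-1.9, 1.5, -0.2]
gripper_width: 10.0
```

```bash
python3 track.py
```

```text
t 28.95 dx -0.67 dy 0.85 drop~3.6 mm resp 0.96
roll [155.98  63.26  84.89] yaz 16.6 F [-1.2  1.8 -0.5] tau x [ 0.05 -0.23  0.6 ] w 9.6
```

move_arm([
  [[0,0,0],0,-1],
  [[0,0,0],0,-1],
  [[0,0,0],0,-1],
  [[0,0,0],0,-1],
])

```text
time_s: 29.5
ee_pos: [657.9, -8.9, 154.4]
ee_rot: [156.0, 63.3, 84.9]
force: [-0.8, 3.0, -1.0]
gripper_width: 9.5
```

```bash
python3 track.py
```

```text
t 29.50 dx -1.18 dy 1.59 drop~6.8 mm resp 1.01
roll [155.98  63.26  84.9 ] yaz 16.6 F [-1.7  3.1 -0. ] tau x [-0.01 -0.21  0.7 ] w 9.8
```

move_arm([
  [[0,0,0],0,-1],
  [[0,0,0],0,-1],
  [[0,0,0],0,-1],
  [[0,0,0],0,-1],
])

```text
time_s: 30.05
ee_pos: [657.9, -8.9, 154.4]
ee_rot: [156.0, 63.3, 84.9]
force: [-0.0, 2.6, -0.4]
gripper_width: 9.9
```

```bash
python3 track.py
```

```text
t 30.05 dx -1.70 dy 2.55 drop~11.0 mm resp 0.97
roll [155.97  63.26  84.9 ] yaz 16.6 F [-0.1  2.9 -0.6] tau x [ 0.14 -0.14  0.84] w 9.4
```

move_arm([
  [[0,0,0],0.02,-1],
  [[0,0,0],0.02,-1],
  [[0,0,0],0.02,-1],
  [[0,0,0],0.02,-1],
])

```text
time_s: 30.6
ee_pos: [657.9, -8.9, 154.4]
ee_rot: [157.1, 63.3, 84.9]
force: [0.0, 3.0, -0.4]
gripper_width: 9.9
```

```bash
python3 track.py
```

```text
t 30.60 dx -2.10 dy 3.46 drop~14.8 mm resp 0.90
roll [157.11  63.27  84.9 ] yaz 15.6 F [ 1.1  3.  -1. ] tau x [-0.25 -0.15  0.89] w 9.6
```

move_arm([
  [[0,0,0],0,-1],
  [[0,0,0],0,-1],
  [[0,0,0],0,-1],
  [[0,0,0],0,-1],
  [[0,0,0],0,-1],
  [[0,0,0],0,-1],
])

```text
time_s: 31.4
ee_pos: [657.9, -9.0, 154.5]
ee_rot: [157.1, 63.3, 84.9]
force: [0.4, 4.8, -1.3]
gripper_width: 9.8
```

```bash
python3 track.py
```

```text
t 31.40 dx -3.07 dy 4.71 drop~20.3 mm resp 0.82
roll [157.12  63.27  84.9 ] yaz 15.6 F [ 0.3  4.2 -2. ] tau x [-0.17 -0.03  0.98] w 10.1
```

move_arm([
  [[0,0,0],0,-1],
  [[0,0,0],0,-1],
  [[0,0,0],0,-1],
  [[0,0,0],0,-1],
  [[0,0,0],0,-1],
  [[0,0,0],0,-1],
])

```text
time_s: 32.2
ee_pos: [657.9, -9.0, 154.4]
ee_rot: [157.1, 63.3, 84.9]
force: [1.1, 4.9, -1.2]
gripper_width: 9.7
```

```bash
python3 track.py
```

```text
t 32.20 dx -3.23 dy 5.26 drop~22.6 mm resp 0.71
roll [157.11  63.27  84.89] yaz 15.5 F [0.7 4.9 0.2] tau x [-0.2   0.02  1.13] w 9.6
```

move_arm([
  [[0,0,0],0,-1],
  [[0,0,0],0,-1],
  [[0,0,0],0,-1],
  [[0,0,0],0,-1],
  [[0,0,0],0,-1],
  [[0,0,0],0,-1],
  [[0,0,0],0,-1],
  [[0,0,0],0,-1],
])

```text
time_s: 33.25
ee_pos: [657.9, -9.0, 154.4]
ee_rot: [157.1, 63.3, 84.9]
force: [2.1, 4.2, -0.8]
gripper_width: 9.4
```

```bash
python3 track.py; python3 - <<'E'
from go import *
grab("wrist","w16"); grab("side","d16"); crop("d16","d16c",170,110,150,112,5)
E
```

```text
t 33.25 dx -3.27 dy 5.24 drop~22.5 mm resp 0.70
roll [157.12  63.27  84.9 ] yaz 15.5 F [ 0.4  4.5 -0.9] tau x [-0.14 -0.    1.05] w 9.8
```

View pics/w16.png

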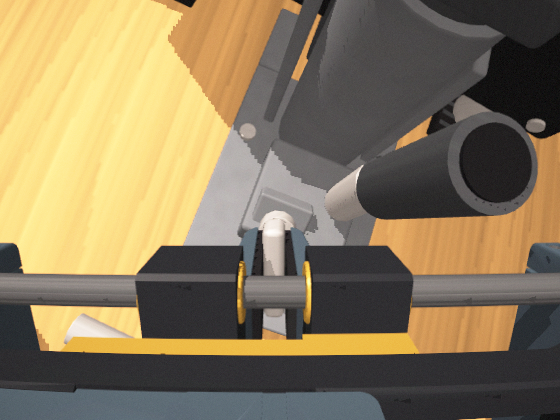

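View pics/d16c.png

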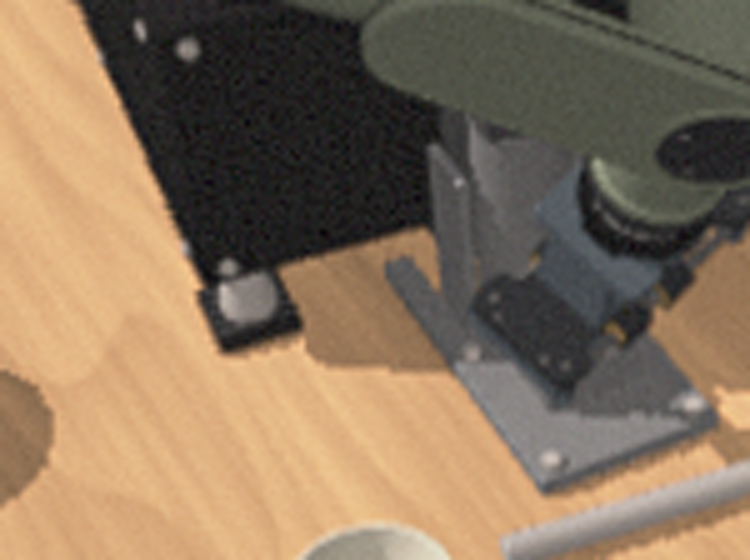

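move_arm([
  [[0,0,0],0,-0.12],
  [[0,0,0],0,-0.12],
  [[0,0,0],0,-0.12],
  [[-2,0,0],0,-0.12],
  [[-5,0,0],0,-0.12],
  [[-5,0,0],0.2,-0.12],
  [[-5,0,0],0.4,-0.12],
  [[-5,0,0],0.4,-0.12],
  [[-5,0,0],0.4,-0.12],
])

```text
time_s: 34.52
ee_pos: [655.7, -31.5, 198.9]
ee_rot: [180.0, 63.3, 85.0]
force: [-0.0, 0.3, 0.6]
gripper_width: 40.3
```

```bash
python3 track.py; python3 st.py; python3 - <<'E'
from go import *
grab("wrist","w17")
E
```

```text
t 34.52 dx -3.26 dy 5.24 drop~22.5 mm resp 0.71
roll [179.99  63.28  84.98] yaz -5.0 F [-0.3  0.  -0.1] tau x [-0.   -0.35 -0.04] w 40.2
[-13.8   31.11  86.93  28.44  68.94 -20.82]
[[ 3.940e-02  9.962e-01 -7.810e-02]
 [ 4.479e-01 -8.750e-02 -8.898e-01]
 [-8.932e-01  1.000e-04 -4.496e-01]] [655.7 -31.5 198.9] 34.575
tilt 26.72102758545423 az 84.97597382141481 y az -5.018316210784653 F [-0.3  0.  -0.1] w 40.17407163122315
```

View pics/w17.png

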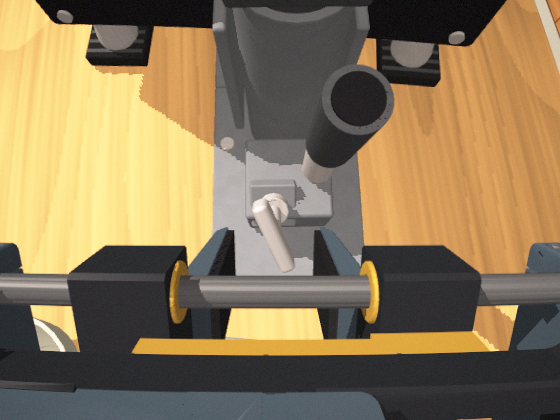

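move_arm([
  [[0,1.4,3.7],0,-0.12],
  [[3,1.4,3.7],0,-0.12],
  [[5,1.4,3.7],0,-0.12],
  [[5,1.4,3.7],0,-0.12],
  [[5,2.2,3.5],0,-0.12],
  [[5,2.6,3.35],0,-0.12],
  [[5,2.95,3.2],0,-0.12],
  [[5,3.2,3.05],0,-0.12],
  [[5,3.4,2.85],0,-0.12],
  [[5,3.4,2.85],0,-0.12],
], force=40)

```text
time_s: 35.88
ee_pos: [687.0, -39.6, 141.3]
ee_rot: [-179.3, 63.5, 85.7]
force: [-8.5, -7.7, -0.5]
gripper_width: 40.3
```

```bash
python3 track.py; python3 - <<'E'
from go import *
grab("wrist","w18");grab("scene","s18"); crop("s18","s18c",320,110,120,90,6)
E
```

```text
t 35.88 dx -3.21 dy 5.26 drop~22.6 mm resp 0.70
roll [-179.35   63.53   85.71] yaz -4.9 F [-7.9 -7.2  0.6] tau x [-0.3  -1.54 -1.57] w 40.3
```

View pics/w18.png

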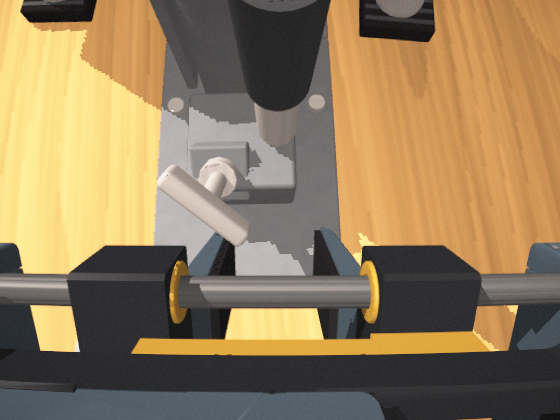

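View pics/s18c.png

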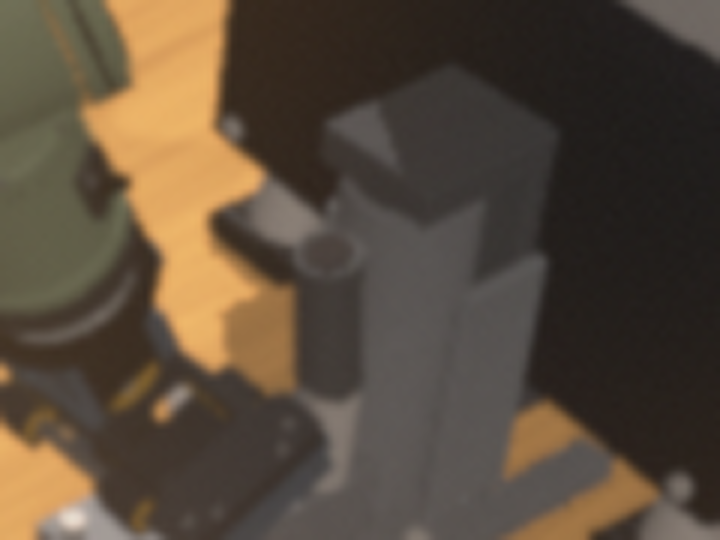

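move_arm([
  [[0,0.2,-0.3],0,-0.12],
  [[0,0.35,-0.6],0,-0.12],
  [[0,0.45,-0.9],0,-0.12],
  [[0,0.45,-0.9],0,-0.12],
])

```text
time_s: 36.52
ee_pos: [692.5, -35.2, 144.2]
ee_rot: [-179.6, 63.9, 85.5]
force: [-9.5, -15.5, -1.9]
gripper_width: 39.7
```

```bash
python3 track.py; python3 - <<'E'
from go import *
grab("wrist","w19");grab("scene","s19"); crop("s19","s19c",320,110,120,90,6)
E
```

```text
t 36.52 dx -3.20 dy 5.23 drop~22.5 mm resp 0.68
roll [-179.62   63.92   85.46] yaz -4.9 F [ -8.4 -16.3  -2. ] tau x [-0.49 -3.09 -1.4 ] w 40.4
```

View pics/w19.png

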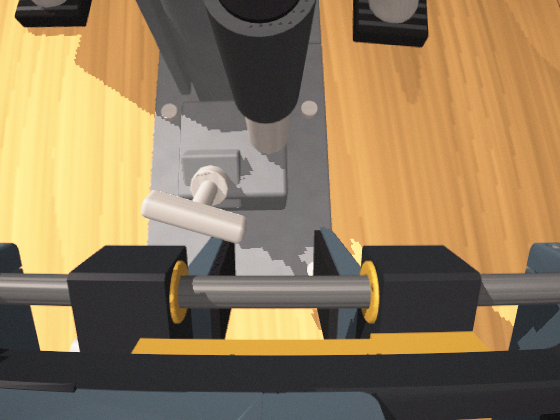

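View pics/s19c.png

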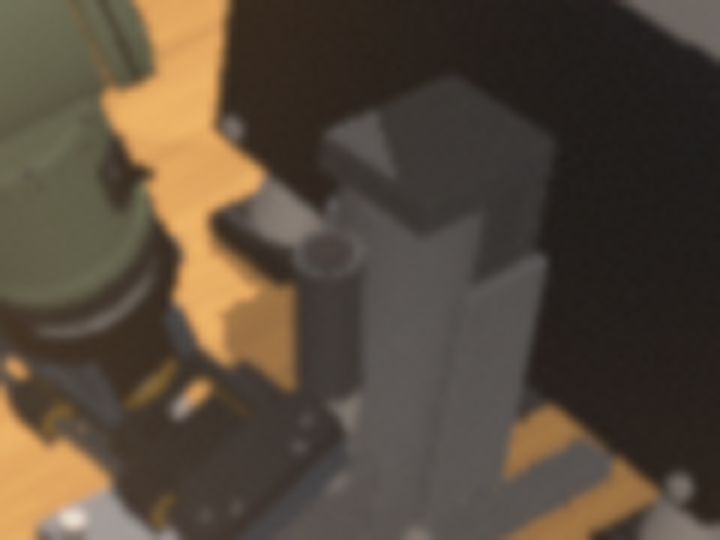

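move_arm([
  [[0,0,-0.15],0,-0.12],
  [[0,0,-0.15],0,-0.12],
  [[0,0,-0.15],0,-0.12],
  [[0,0,-0.15],0,-0.12],
  [[0,0,-0.15],0,-0.12],
  [[0,0,-0.15],0,-0.12],
])

```text
time_s: 37.42
ee_pos: [692.8, -34.7, 144.6]
ee_rot: [-179.7, 64.0, 85.4]
force: [-8.4, -17.2, -2.9]
gripper_width: 40.2
```

```bash
cat > head.py <<'E'
from go import *
import sys
c,im=grab("scene",sys.argv[1]); crop(sys.argv[1],sys.argv[1]+"c",320,110,120,90,6)
g=lambda f:cv2.cvtColor(f,cv2.COLOR_BGR2GRAY)
tpl=g(cv2.imread("pics/s18.png"))[120:146,376:412]  # head
r=cv2.matchTemplate(g(im)[112:170,366:422],tpl,cv2.TM_CCOEFF_NORMED);_,v,_,l=cv2.minMaxLoc(r)
x,y=l; dy=(r[y-1,x]-r[y+1,x])/(2*(r[y-1,x]-2*r[y,x]+r[y+1,x])) if 0<y<r.shape[0]-1 else 0
S=viewer.get_calibration("scene"); a=proj(S,[684,133,225])[0];b=proj(S,[684,133,217])[0]
print(status.state()['time_s'],"head dy px",y+dy-8,"dx",x-10,"resp",v,"8mm =",b-a)
E
python3 head.py s20; python3 track.py
```

```text
37.475 head dy px 2.5420284 dx 0 resp 0.9599363803863525 8mm = [-0.426272    2.61134216]
t 37.48 dx -3.35 dy 5.24 drop~22.5 mm resp 0.70
roll [-179.71   64.     85.36] yaz -4.9 F [ -8.1 -16.7  -2.6] tau x [-0.49 -3.43 -1.25] w 40.0
```

View pics/s20c.png

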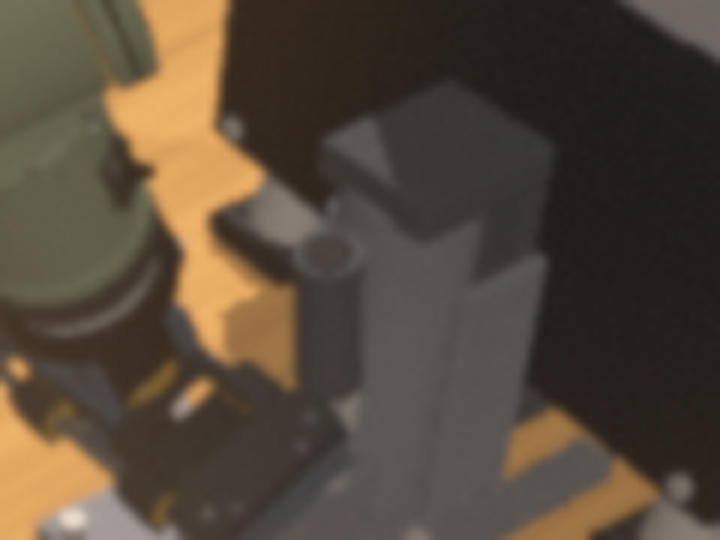

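move_arm([
  [[0,0,0.8],0,-0.12],
  [[-2.5,0,0.8],0,-0.12],
  [[-5.5,0,0.8],0,0.76],
  [[-5.5,0,0.8],0,0.76],
  [[-5.5,0,0.8],0,0.76],
])

```text
time_s: 38.15
ee_pos: [691.9, -59.9, 191.4]
ee_rot: [-179.9, 63.3, 84.9]
force: [-0.1, -0.2, -0.1]
gripper_width: 67.5
```

```bash
python3 st.py; python3 head.py s21; python3 - <<'E'
from go import *
grab("wrist","w21")
st,Rt,p=cur(); w0=np.array([657.7,-9.0,154.4])
for X,V in((42,-24),(41.3,-16),(42.2,-10.5),(43.6,-7.1),(45.7,-3.9),(48.4,-1.4),(51.5,.6),(55,2)):
    print((X,V),shift(w0+Rt@[0,X-0,-V]))
E
```

```text
[-15.35  34.97  80.8   27.81  71.58 -20.88]
[[ 3.970e-02  9.960e-01 -8.000e-02]
 [ 4.481e-01 -8.930e-02 -8.895e-01]
 [-8.931e-01 -5.000e-04 -4.499e-01]] [691.9 -59.9 191.4] 38.15
tilt 26.734635817162705 az 84.93423221998178 y az -5.12442224000429 F [-0.1 -0.2 -0.1] w 67.52606626579546
38.2 head dy px 2.5462084 dx 0 resp 0.9605600237846375 8mm = [-0.426272    2.61134216]
(42, -24) [ 5.37  0.39 -0.19]
(41.3, -16) [ 5.37  0.32 -0.99]
(42.2, -10.5) [ 5.37  0.41 -1.54]
(43.6, -7.1) [ 5.37  0.55 -1.88]
(45.7, -3.9) [ 5.37  0.76 -2.2 ]
(48.4, -1.4) [ 5.37  1.03 -2.45]
(51.5, 0.6) [ 5.37  1.34 -2.65]
(55, 2) [ 5.37  1.69 -2.79]
```

View pics/w21.png

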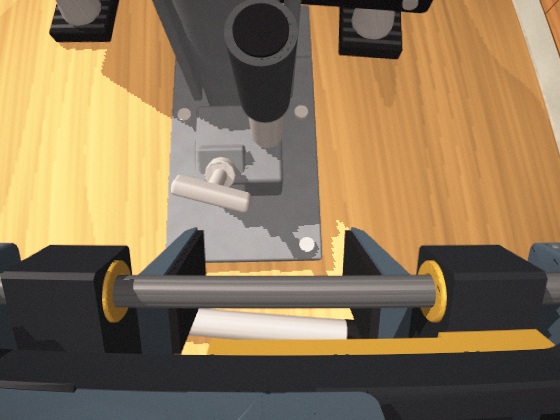

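move_arm([
  [[0,0.4,-0.1],0,0.76],
  [[3,0.4,-0.1],0,0.76],
  [[5.4,0.4,-0.1],0,0.76],
  [[5.4,0.4,-0.1],0,0.76],
  [[5.4,0.35,-1],0,0.76],
  [[5.4,0.4,-1.5],0,0.76],
  [[5.4,0.55,-1.9],0,0.76],
  [[5.4,0.75,-2.2],0,0.76],
  [[5.4,0.75,-2.2],0,0.76],
])

```text
time_s: 39.38
ee_pos: [699.2, -29.4, 146.1]
ee_rot: [-179.3, 64.9, 86.0]
force: [-9.2, -32.9, -20.1]
gripper_width: 80.5
```

```bash
python3 st.py; python3 - <<'E'
from go import *
grab("wrist","w22")
E
```

```text
[-12.24  37.23  83.1   27.32  66.14 -20.21]
[[ 0.0292  0.9967 -0.0751]
 [ 0.4231 -0.0804 -0.9025]
 [-0.9056 -0.0054 -0.4241]] [699.2 -29.4 146.1] 39.375
tilt 25.09371318879742 az 86.04701300524239 y az -4.612236875230307 F [ -9.2 -32.9 -20.1] w 80.5055174406107
```

View pics/w22.png

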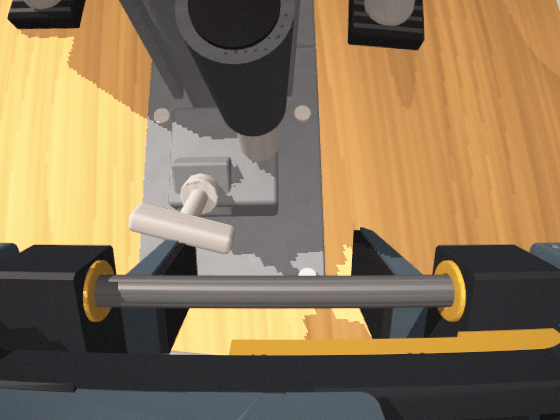

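move_arm([
  [[0,0,1.2],0,0.76],
  [[0,0,2.1],0,0.76],
  [[0,-2.35,2.1],0,0.76],
  [[0,-2.35,2.1],0,0.76],
  [[0,-2.4,1.3],0,0.76],
  [[0,-2.35,0.8],0,0.76],
  [[0,-2.3,0.5],0,0.76],
  [[0,-2.2,0.3],0,0.76],
  [[0,-2.2,0.3],0,0.76],
])

```text
time_s: 40.55
ee_pos: [680.9, -22.7, 151.1]
ee_rot: [179.8, 64.0, 85.0]
force: [-5.1, -17.4, -0.1]
gripper_width: 80.2
```

```bash
python3 st.py; python3 - <<'E'
from go import *
grab("wrist","w23")
E
```

```text
[-12.36  35.39  86.29  28.75  64.9  -21.42]
[[ 0.0386  0.9964 -0.0757]
 [ 0.4374 -0.0849 -0.8953]
 [-0.8984  0.0014 -0.4391]] [680.9 -22.7 151.1] 40.55
tilt 26.045003200087017 az 84.9579530406116 y az -4.873118369849991 F [ -5.1 -17.4  -0.1] w 80.1871661672052
```

View pics/w23.png

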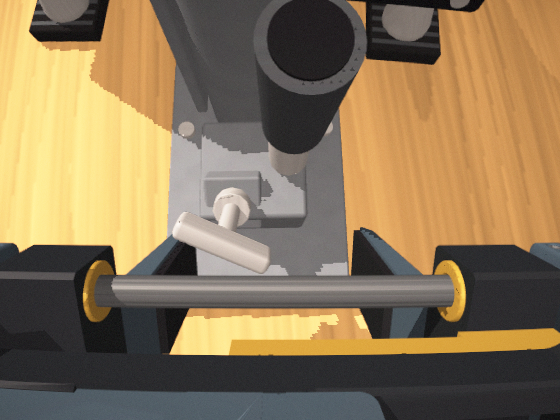

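move_arm([
  [[0,0.1,-0.3],0,0.76],
  [[0,0.2,-0.5],0,0.76],
  [[0,0.35,-0.7],0,0.76],
  [[0,0.5,-0.85],0,0.76],
  [[0,0.65,-0.95],0,0.76],
  [[0,0.8,-1.05],0,0.76],
  [[0,0.8,-1.05],0,0.76],
])

```text
time_s: 41.48
ee_pos: [685.8, -15.8, 154.9]
ee_rot: [-179.0, 64.1, 86.3]
force: [-14.6, -25.2, 2.4]
gripper_width: 80.1
```

```bash
python3 st.py; python3 - <<'E'
from go import *
grab("wrist","w24")
E
```

```text
[-11.62  35.64  85.09  28.25  65.91 -20.19]
[[ 0.0282  0.9968 -0.075 ]
 [ 0.4353 -0.0798 -0.8967]
 [-0.8998 -0.0073 -0.4361]] [685.8 -15.8 154.9] 41.475
tilt 25.862073126448752 az 86.2895704180363 y az -4.576268694798939 F [-14.6 -25.2   2.4] w 80.1372213665932
```

View pics/w24.png

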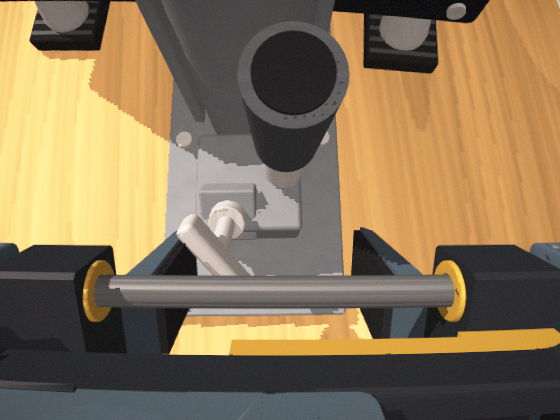

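move_arm([
  [[0,0.2,-0.05],0,0.76],
  [[0,0.4,-0.1],0,0.76],
  [[0,0.6,-0.15],0,0.76],
  [[0,0.8,-0.2],0,0.76],
  [[0,1,-0.2],0,0.76],
  [[0,1,-0.2],0,0.76],
])

```text
time_s: 42.28
ee_pos: [691.4, -12.7, 156.1]
ee_rot: [-177.4, 63.8, 88.0]
force: [-25.5, -21.5, 10.6]
gripper_width: 80.6
```

```bash
python3 st.py; python3 - <<'E'
from go import *
grab("wrist","w25")
E
```

```text
[-11.34  36.29  83.69  28.14  67.26 -19.5 ]
[[ 0.0153  0.997  -0.0759]
 [ 0.4406 -0.0749 -0.8946]
 [-0.8976 -0.0198 -0.4404]] [691.4 -12.7 156.1] 42.275
tilt 26.15716032564083 az 88.0123554962829 y az -4.294841792416986 F [-25.5 -21.5  10.6] w 80.64766275532602
```

View pics/w25.png

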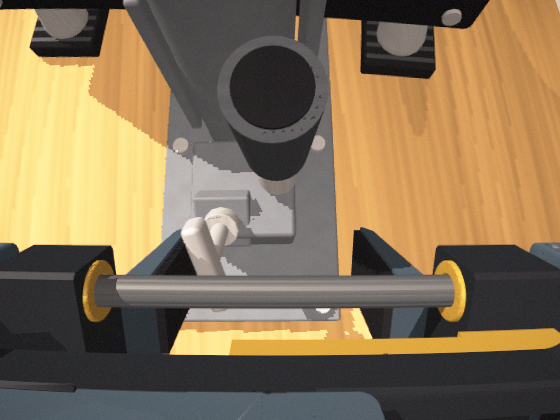

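```bash
python3 - <<'E'
from go import *
st,Rt,p=cur(); print(shift([657.7,-9,154.4]))
E
```

```text
[ 0.26 -3.39 -0.  ]
```

move_arm([
  [[0,-1,0.1],0,0.76],
  [[0,-2,0.1],0,0.5],
  [[0,-3.6,0.1],-0.2,0],
  [[0,-3.6,0.1],-0.2,-0.12],
  [[0,-3.6,0.1],-0.2,-0.12],
])

```text
time_s: 42.95
ee_pos: [665.2, -5.6, 157.8]
ee_rot: [168.5, 63.3, 84.7]
force: [-0.4, -0.6, -0.3]
gripper_width: 43.1
```

```bash
python3 st.py; python3 - <<'E'
from go import *
st,Rt,p=cur(); print(shift([657.7,-9,154.4]))
grab("wrist","w26")
E
```

```text
[-11.45  33.6   88.94  29.87  63.91 -32.57]
[[ 0.0416  0.9921  0.118 ]
 [ 0.4479  0.0871 -0.8898]
 [-0.8931  0.0898 -0.4408]] [665.2  -5.6 157.8] 42.95
tilt 26.732178166073485 az 84.69824860098211 y az 5.014481237491325 F [-0.4 -0.6 -0.3] w 43.10638595747801
[ 0.12 -0.8   0.37]
```

View pics/w26.png

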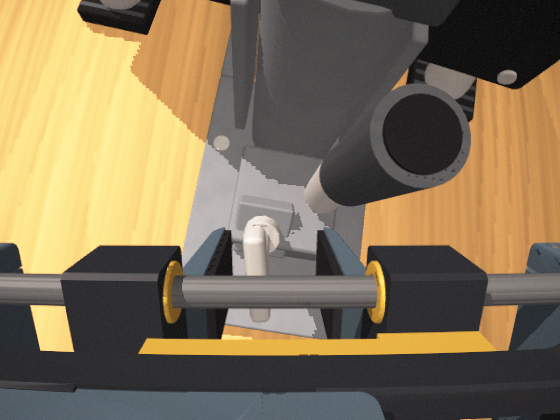

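move_arm([
  [[0.1,-0.75,0.35],0,-0.12],
  [[0.1,-0.75,0.35],0,-1],
  [[0.1,-0.75,0.35],0,-1],
  [[0.1,-0.75,0.35],0,-1],
  [[0.1,-0.75,0.35],0,-1],
  [[0.1,-0.75,0.35],0.1,-1],
  [[0.1,-0.75,0.35],0.2,-1],
  [[0.1,-0.75,0.35],0.2,-1],
], force=50)

```text
time_s: 44.0
ee_pos: [657.6, -9.4, 154.2]
ee_rot: [179.8, 63.3, 84.8]
force: [3.3, -0.7, -1.4]
gripper_width: 9.7
```

```bash
python3 track.py; python3 - <<'E'
from go import *
grab("wrist","w27")
E
```

```text
t 44.00 dx -3.36 dy 5.23 drop~22.5 mm resp 0.68
roll [179.8  63.3  84.8] yaz -5.0 F [ 3.1  1.2 -1.1] tau x [-0.58 -0.29  0.11] w 9.8
```

View pics/w27.png

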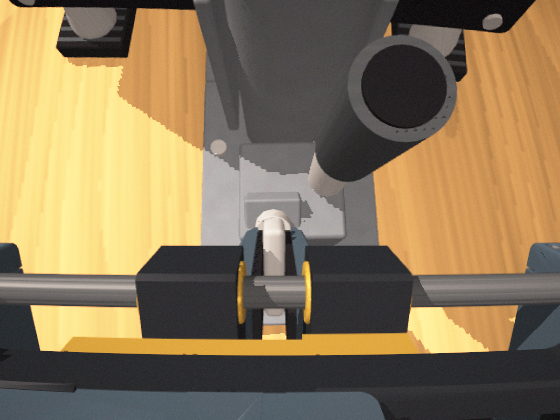

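move_arm([
  [[0,0,0],0.04,-1],
  [[0,0,0],0.08,-1],
  [[0,0,0],0.08,-1],
])

```text
time_s: 44.48
ee_pos: [657.6, -9.4, 154.2]
ee_rot: [-175.7, 63.3, 84.8]
force: [2.3, -0.5, -2.3]
gripper_width: 11.1
```

```bash
python3 track.py
```

```text
t 44.48 dx -3.27 dy 5.21 drop~22.4 mm resp 0.69
roll [-175.68   63.32   84.79] yaz -9.1 F [ 3.  -1.6 -2.4] tau x [-1.52 -0.19  0.58] w 11.1
```

move_arm([
  [[0,0,0],0,-0.12],
  [[0,0,0],0,-0.12],
  [[0,0,0],0,-0.12],
  [[-3,0,0],0,-0.12],
  [[-8,0,0],0,-0.12],
  [[-13,0,0],0,-0.12],
  [[-13,0,0],0,-0.12],
  [[-13,0,0],0,-0.12],
])

```text
time_s: 45.52
ee_pos: [651.4, -67.5, 269.7]
ee_rot: [-175.2, 63.3, 85.1]
force: [0.0, -0.5, 0.4]
gripper_width: 39.7
```

```bash
python3 track.py; python3 head.py s28; python3 - <<'E'
from go import *
grab("wrist","w28");grab("side","d28"); crop("d28","d28c",170,110,150,112,5)
E
```

```text
t 45.52 dx -3.27 dy 5.33 drop~22.9 mm resp 0.71
roll [-174.99   63.24   85.26] yaz -9.2 F [-0.   0.6 -0.1] tau x [ 0.06 -0.37 -0.04] w 40.2
45.625 head dy px 2.540205 dx 0 resp 0.959811270236969 8mm = [-0.426272    2.61134216]
```

View pics/w28.png

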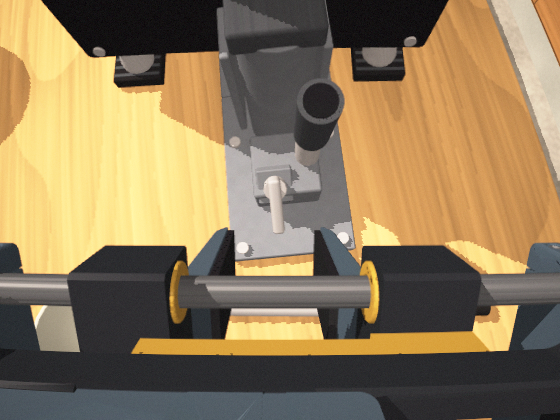

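View pics/d28.png

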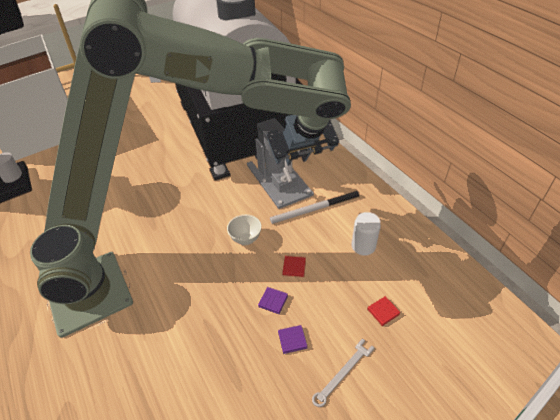

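View pics/s28.png

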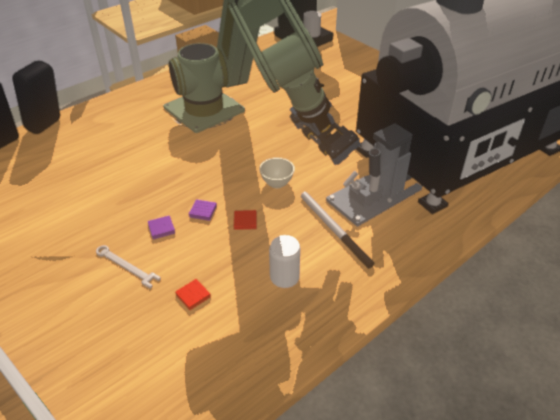

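```bash
python3 - <<'E'
from go import *
crop("w28","w28c",90,30,110,70,7)
crop("w28","w28w",225,120,120,110,5)
W=viewer.get_calibration("wrist")
E
```

```text
(no output)
```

View pics/w28c.png

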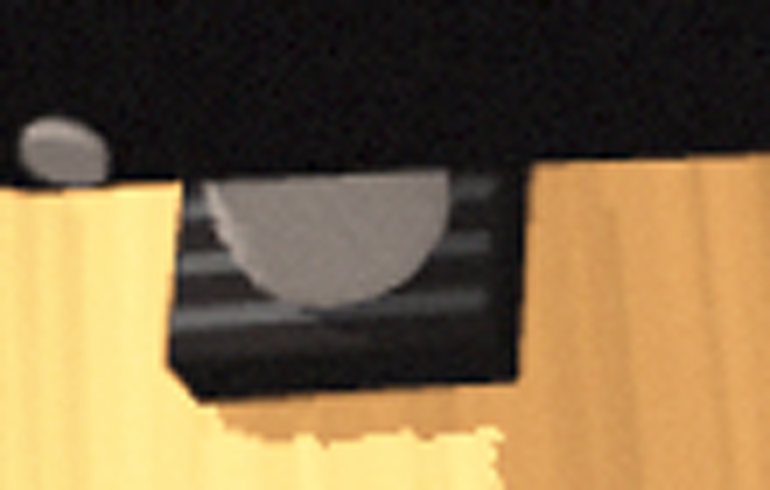

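View pics/w28w.png

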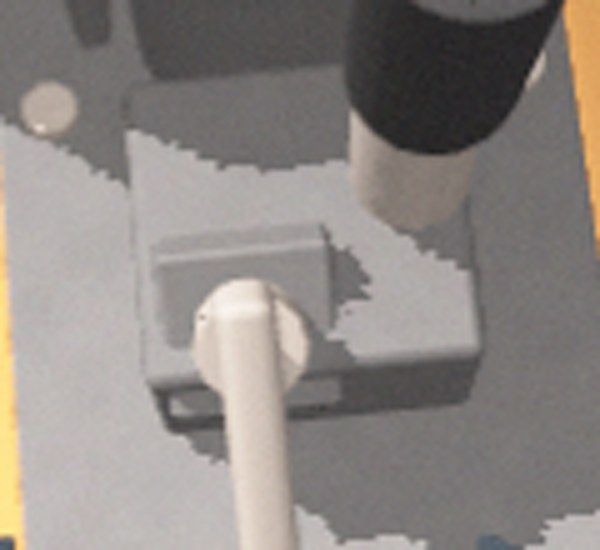

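```bash
python3 - <<'E'
from go import *
print(status.state()['time_s']); print(env.job_done())
E
```

```text
45.725
the job is handed in; nothing more can be done
None
```

The pad is under the bare foot, the roaster came down slowly onto it, and the jack's toe is right down. The valve is fully shut, and I handed the job in at 45.7 s.

**How I got the pad under:** the gripper body could not pass the cabinet with the tool pointing straight down. I leaned the tool about 27° by driving the arm against its reach limits. I then turned the pad with side pushes, carried it over, released it at the cabinet edge, regripped it by its rear corners and slid it under.

**Last checks:**
- **Pad position:** foot over the pad's middle to about 2 mm. My readings along the machine differed: 0.7 mm short just before I let go, about 2 mm the other way just after. Across it was within 1 mm.
- **Pad angle:** about 1° off the machine's yaw (-7.5° against -8.8°).
- **Lowering:** the machine sank at roughly 3–8 mm/s in camera estimates and stayed put after about 22.5 mm.
- **Toe:** it dropped a further 7.8 mm against the nominal 8, then held.
- **Valve:** turned against its stop until the wrist torque reached about 1.5 N m, then released. Afterwards the wing looked parallel to the pump block.
- **Bystanders:** the bowl, tin, lever, spanner and coloured pads looked unmoved in the last pictures.

**What went wrong:**
- With the wing in its jaws, the gripper came within about 3 mm of the lever socket at 0.4 rad. I opened the valve further by pushing the wing with one finger, and closed it the same way until I could regrip it to seat it.
- My first closing push was about 20 mm off sideways and pressed on the wing's middle with about 40 N of finger force. The wing did not move, and I corrected it.

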